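# Clamp the detergent stand to the counter rail with a T-bolt

### The job

Fasten the detergent-carton stand to the slotted rail on the laundry counter: take the T-bolt by its orange knob from the leaning blue holder, lower its head through the rail's slot in front of the open mouth of the stand's fork, and turn it clockwise (seen from above) a quarter turn so that the head is square under the slot's lips. Then slide the bolt along the slot fully into the fork, tighten the knob clockwise until the stand is held firmly, and let go. Leave the stand where it is on the rail, and do not disturb the other things on the counter.

Things in the scene. Friction and masses are not known exactly. Their poses are not given: they have to be found in the camera images.
- tbolt: Steel T-bolt hanging in the holder, leaning 35 deg. Origin: centre of the head's underside, z up the stem. Head 34 mm along y, 22 along x, 8 thick; stem 10 mm diameter. Two head corners are cut: in the rail it turns only clockwise (from above), from along the slot to square across, and is stopped by the channel's sides about 5 deg past square. With knob 180 g.
- knob: Orange octagonal knob (the nut) threaded on the T-bolt, z as the bolt's. Origin: centre of its underside, at the start 24 mm above the head's underside. Dark flange 36 mm diameter, 4 thick; above it the grip, eight-sided, 31 mm across flats (flats face x and y), up to 38 mm. A black bar on its top lies along the head's long side until the knob turns on the bolt.
- knob_turn (a joint): Turn of the knob on the bolt, rad, from 0, growing clockwise from above. Stiff thread (0.13 N m; stays as left): a turned knob takes the bolt along until the head is stopped, then screws down the stem 3.2 mm per rad. In the fork, about 0.9 rad takes up the play (knob sinks 1 mm, head rises 2 mm); then it clamps, some 150 N per rad, and holds by itself: 0.3 rad more is firm.
- knob_grip (a point): Point on the knob's axis 26 mm above its underside: a good height for the TCP when gripping along the knob's axis.
- rail: Fixed aluminium T-slot rail, 360 mm long (y), 70 wide (x), 24 high. Origin: centre of its underside. Along its middle the slot: opening 25 mm wide between lips 8 mm thick (z 16 to 24); below them a channel 35.2 mm wide, floor at z 6, lips' underside at z 16.
- stand: Loose stand, 0.9 kg, on the rail, guided by keys in the slot; y as the rail's. Origin: on the rail's top at the clamp point. Green steel plate 70 mm wide, 5 thick, ending towards -y in a two-prong fork open to -y: gap 14 mm, prong tips at y -28, closed end at y +7. White bin with cartons at y +57 to +142, x -45 to +45, up to 88 mm above the rail.
- clamp_point (a point): Centre of the place between the prongs where the bolt's stem belongs, on the top face of the fork, 5 mm above the rail's top.
- holder: Fixed bolt holder, base 90 x 80 mm, origin at the centre of its underside. Blue slotted plate 65 x 56 mm, tilted 35 deg so that its face looks up and towards the holder's -x; face centre 52 mm high. Pocket 25 mm wide, 44 long (holder's y), 30 deep: the flange rests on the face, head and stem hang inside. Pull the bolt out along its own axis (25 mm).
- tokens: Bystander: fixed grey tray 90 x 90 mm with four low stacks of brass tokens, 22 mm high. It may stand on either side of the counter, in the place not taken by the holder. Origin under its centre.
- softener: Bystander: white bottle with a red cap, 62 mm diameter, 170 mm high, origin under its centre.
- carton: Bystander: red carton 50 x 100 x 130 mm, origin under its centre.
- screwdriver: Bystander: screwdriver lying in front of the rail, about 200 mm long, along its x; origin under its middle.
- wrench: Bystander: steel wrench lying behind the rail, along its x; origin under its middle.
- scoop_cup: Bystander: blue measuring cup, 70 mm diameter, 50 mm high, origin under its centre.

How it is judged:
On the way, in this order (a step that is already met when the one before it is completed fails the run):
1. the bolt's head is down in the rail's channel, lying along the slot (z of tbolt in the frame of rail between 0.003 and 0.0105 m and x of tbolt in the frame of rail between -0.006 and 0.006 m and y of tbolt in the frame of rail between -0.18 and 0.18 m and angle between tbolt's own z axis and vertical below 0.2 rad and angle between the y axis of tbolt and the y axis of rail, either way round below 0.3 rad), for 0.1 s.
2. the head is turned square across the slot, under the lips (within 17 degrees) (z of tbolt in the frame of rail between 0.003 and 0.0105 m and x of tbolt in the frame of rail between -0.006 and 0.006 m and y of tbolt in the frame of rail between -0.18 and 0.18 m and angle between tbolt's own z axis and vertical below 0.2 rad and angle between the y axis of tbolt and the x axis of rail, either way round below 0.3 rad), for 0.2 s.
3. the bolt, still square, stands in the fork (within 9 mm of the clamp point) (all of step 2 and horizontal distance between tbolt and clamp_point below 0.009 m), for 0.2 s.
At the end, for the whole second after the job is handed in: Bolt upright (11 deg) within 9 mm of the clamp point, head square to the slot within 17 deg and drawn up under its lips; knob on stand and head on rail press with over 15 N; all at rest; stand moved under 20 mm, bystanders under 30 mm (all of step 3 and contact force between knob and stand above 15 N and z of tbolt in the frame of rail above 0.0068 m and contact force between tbolt and rail above 15 N and linear speed of each of tbolt, stand below 0.01 m/s and distance of stand from where it was at the start of the episode below 0.02 m and distance of each of softener, carton, screwdriver, wrench, scoop_cup from where it was at the start of the episode below 0.03 m); the robot touches nothing.
It fails at once if the stand is shoved along or off the rail (more than 25 mm) (distance of stand from where it was at the start of the episode above 0.025 m).
It fails at once if a bystander is knocked about (moved more than 40 mm) (distance of any of softener, carton, screwdriver, wrench, scoop_cup from where it was at the start of the episode above 0.04 m).
It also fails if it takes over 58 s, if anything falls off the work surface, if the arm or the gripper's body presses on something with over 40 N, if the wrist force passes 120 N, or if a joint passes its speed limit or range.

### The arm

A 6-joint arm with a two-finger parallel gripper is mounted at the origin on the work surface. World frame = base frame: x ahead of the robot, y to its left, z up, the work surface at z = 0. Lengths are in m, angles in rad, forces in N, time in s.
With the tool pointing down it reaches from about 0.375 to 0.9 m from the base axis. Payload 3.1 kg.
Tool frame: the origin (TCP) lies between the finger pads, 19 mm behind the fingertips; this is the grasp point; z points along the fingers, y is the line along which they close (so a half turn about z gives the same grasp; the last joint's range is limited). The gripper opens to 87 mm and grips with 3 to 60 N. Pads are 19 mm wide; open, the fingers measure 117 mm over their backs; the gripper's body (75 mm by 190 mm) begins 51 mm behind the grasp point.
Start: joints at [1.151, 0.527, 1.433, -0, 1.181, -0.178], TCP at [0.149, 0.607, 0.241] pointing down, gripper open.
Joint ranges: [-3.08, 3.08], [-0.75, 2.2], [0.22, 2.44], [-1.43, 4.57], [0, 2.65], [-2.85, 2.85]. Speed limits (rad/s): [2.79, 2.79, 3.14, 3.14, 3.14, 3.14].

### API

Orientations are given as a unit quaternion [x, y, z, w].
In Python, from rig import robot gives the robot as it stands.
- The arm moves only by the tool move_arm, never from a script. Its argument "commands" is a list of rows, each an object with "hand": the finger opening in cm, from 0 to 8.7; "travel": the shift along the tool's x, y, z in cm, a list of three; "twist": the turn, a rotation vector about the tool's x, y, z in degrees, a list of three. In form: [{"hand": hand, "travel": [dx, dy, dz], "twist": [wx, wy, wz]}, ...]. A call has 1 to 5 rows; each row shifts and turns the commanded pose from where the row before left it, along the tool's axes as they then stand; what a row does not reach is not made up. A row lasts 1/12 s, in which the tool goes at most 41.7 mm and 7.16 degrees, less where a joint would pass 70% of its speed; a pose out of reach is approached as far as the arm can. A call is refused whole if a number of a shift passes 4.17 or a number of a turn 7.16, either way. A call with a gripper value outside its range is refused whole. The fingers move at their own pace and stop on an object; "force" is the grip in N (left out, the last holds). Time passes only in rows, so rows that do not move let the fingers close. It gives the time, the measured TCP pose, the force, the opening and the grip force at its end, in the units of the state.
- robot.get_obs(): the state, without advancing time (a new reading comes with each control period).
- robot.camera(name): name is "scene" or "side" or "wrist"; returns a dict with "frame" (400x640x3 uint8, red, green, blue), "fov_y" (degrees; the focal length in pixels is half the picture's height over the tangent of half this angle, whatever the lens; pixels are square), "cx", "cy" (the principal point, pixels), "extrinsics" (4x4, takes a point from camera to world coordinates); the wrist camera has in their place "T_tool_cam" (4x4, takes a point from camera to tool coordinates, whose origin is the TCP and whose axes are the flange's). Camera axes: x right, y down, z forward; pixel columns grow to the right and rows downward; lengths in m; the calibration is good to about 2 mm. A picture is of the moment at which its call begins: read the wrist's pose just before it. There is no depth.
- robot.hand_in(): hands the job in; it is judged then, once.
The state is a dict: "time": time; "q": joint angles; "joint_velocities": joint speeds; "joint_torque": joint torques, N m; "position": TCP position; "tool_rot": TCP orientation; "ft_force": force on the tool from outside, world axes, zero at the start; "moment": the same for the moment, N m; "grip_width": finger opening in m; "grip_force": force on a finger pad.
Only numpy, scipy, OpenCV 4.12 (cv2) and the standard library are available. Lean on these libraries where they do the work, as an engineer would, in place of code of your own. Each camera call takes 0.05 s, during which the arm holds its last target. There are 200 camera calls.

## Working session

There is one attempt and no reset: what is moved stays moved. The work goes in short steps, Python scripts to look and compute and a tool call to move; the robot and the scene stay as the last step left them, time stands still between calls to the robot, and variables do not carry over. Pictures are saved under pics/ and viewed, at most 10 in all, crops included, and the job is handed in when it is done.

Besides the shell and the picture viewer there is one more tool, called as name([rows], argument=value, ...), one row to a line, values as JSON. move_arm: Moves the arm, as the interface text tells. Its arguments: {"type":"object","properties":{"commands":{"type":"array"},"force":{"type":"number"}},"required":["commands"]}

```bash
ls; mkdir -p pics
cat > h.py <<'E'
import numpy as np, cv2
from rig import robot
from scipy.spatial.transform import Rotation as R
def K(c):
    f=c["frame"].shape[0]/2/np.tan(np.radians(c["fov_y"])/2); return f,c["cx"],c["cy"]
def tool(o):
    T=np.eye(4);T[:3,:3]=R.from_quat(o["tool_rot"]).as_matrix();T[:3,3]=o["position"];return T
def shot(name):
    o=robot.get_obs(); c=robot.camera(name)
    c["T"]=np.array(c["extrinsics"]) if "extrinsics" in c else tool(o)@np.array(c["T_tool_cam"])
    return c
def ray(c,u,v):
    f,cx,cy=K(c); d=c["T"][:3,:3]@np.array([(u-cx)/f,(v-cy)/f,1]); return c["T"][:3,3],d/np.linalg.norm(d)
def onz(c,u,v,z):
    p,d=ray(c,u,v); return p+d*(z-p[2])/d[2]
def proj(c,P):
    f,cx,cy=K(c); q=np.linalg.inv(c["T"])@np.r_[P,1]; return q[0]/q[2]*f+cx,q[1]/q[2]*f+cy
def meet(rays):
    A=np.zeros((3,3));b=np.zeros(3)
    for p,d in rays:
        M=np.eye(3)-np.outer(d,d);A+=M;b+=M@p
    x=np.linalg.solve(A,b); return x,[np.linalg.norm(np.cross(x-p,d)) for p,d in rays]
def save(c,n): cv2.imwrite("pics/"+n+".png",cv2.cvtColor(c["frame"],cv2.COLOR_RGB2BGR))
E
python3 - <<'E'
from h import *
import pickle
o=robot.get_obs();print(o["time"],o["position"],o["tool_rot"],o["ft_force"])
cs={n:shot(n) for n in("scene","side","wrist")}
for n,c in cs.items(): save(c,n);print(n,K(c),c["T"].round(3).tolist())
im=np.vstack([cs["scene"]["frame"],cs["side"]["frame"]])[:,:,::-1]
pickle.dump(cs,open("cs.pkl","wb"))
E
```

```text
pics
0.0 [0.14872846 0.60632914 0.24025823] [ 1.20109123e-01  9.92760093e-01 -1.04731865e-03 -3.14309593e-04] [0.04602366 0.5635027  0.09231683]
scene (np.float64(463.01104012790313), 328.4733939515702, 196.50137191920035) [[-0.88, 0.274, -0.389, 1.103], [0.475, 0.475, -0.74, 0.94], [-0.018, -0.836, -0.549, 0.806], [0.0, 0.0, 0.0, 1.0]]
side (np.float64(411.4562896461543), 324.6924335022651, 202.1141320547197) [[-0.962, -0.168, 0.215, 0.357], [-0.273, 0.603, -0.749, 0.726], [-0.003, -0.78, -0.626, 0.727], [0.0, 0.0, 0.0, 1.0]]
wrist (np.float64(301.5738927125715), 325.3727797948449, 199.53216479211093) [[0.238, 0.925, 0.297, 0.066], [0.971, -0.226, -0.076, 0.626], [-0.003, 0.306, -0.952, 0.384], [0.0, 0.0, 0.0, 1.0]]
```

View pics/scene.png

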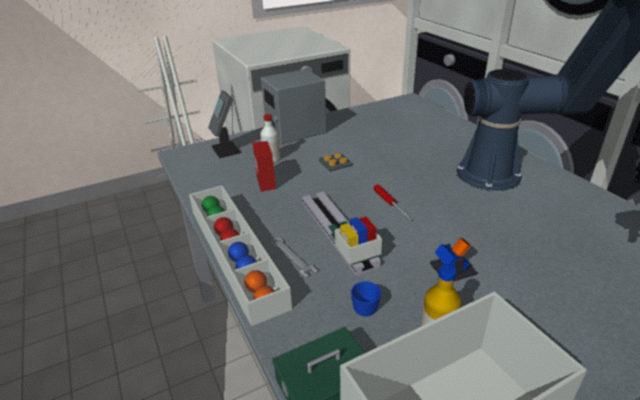

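View pics/side.png

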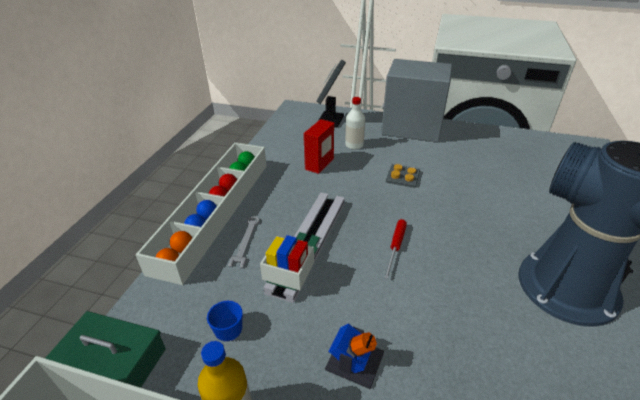

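The scene view shows the knob near (460,247), the holder below it, and the rail running from about (315,198) to (370,266). The side view shows the knob near (362,343), the rail from (332,200) to (280,292), and the fork near (312,240). Next I'll enlarge these areas.

Run:
```python
from h import *
import pickle
cs=pickle.load(open("cs.pkl","rb"))
def crop(n,u,v,w): # w wide, 3/4 high
    im=cs[n]["frame"][:,:,::-1][v:v+w*3//4,u:u+w]; return cv2.resize(im,(400,300),interpolation=cv2.INTER_CUBIC)
cv2.imwrite("pics/crops.png",np.vstack([np.hstack([crop("scene",415,220,80),crop("scene",290,180,120)]),np.hstack([crop("side",310,310,100),crop("side",240,185,160)])]))
for n,box in(("scene",(430,220,490,275)),("side",(330,320,390,365))):
    f=cs[n]["frame"]; h=cv2.cvtColor(f,cv2.COLOR_RGB2HSV); m=cv2.inRange(h,(4,130,90),(20,255,255))
    k=np.zeros_like(m);k[box[1]:box[3],box[0]:box[2]]=1;m=m*k
    ys,xs=np.nonzero(m);print(n,len(xs),xs.mean(),ys.mean(),xs.min(),xs.max(),ys.min(),ys.max())
```

```text
scene 209 460.55023923444975 247.39712918660288 452 470 238 256
side 400 362.29 343.585 350 376 332 354
```

View pics/crops.png

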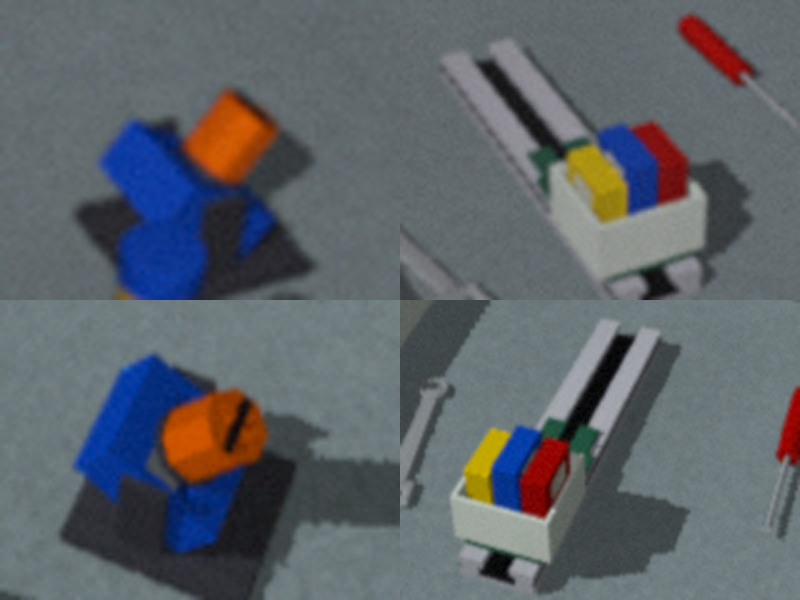

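The crops show the rail's four corners, the green prongs just before the cartons, and the knob leaning out of the blue plate. The black bar is visible in the side view.

Run:
```python
from h import *
import pickle
cs=pickle.load(open("cs.pkl","rb"))
S=lambda x,y:(240+(x-400)/2.5,185+(y-300)/2.5); C=lambda x,y:(290+(x-400)*.3,180+y*.3)
pts={"farL":(S(604,320),C(441,58)),"farR":(S(661,330),C(515,40)),"nearL":(S(462,549),C(605,287)),"nearR":(S(541,563),C(700,262)),
"knob":((362.3,343.6),(460.5,247.4))}
for k,(s,c) in pts.items():
    x,e=meet([ray(cs["side"],*s),ray(cs["scene"],*c)])
    print(k,x.round(4),np.round(e,4),"planes",onz(cs["side"],*s,.024)[:2].round(4),onz(cs["scene"],*c,.024)[:2].round(4))
H=lambda x,y:(310+x/4,310+(y-300)/4);G=lambda x,y:(415+x/5,220+y/5)
for p in [(62,537),(295,463),(248,600)]:print("holder side",onz(cs["side"],*H(*p),.004).round(3))
for p in [(78,212),(315,265)]:print("holder scene",onz(cs["scene"],*G(*p),.004).round(3))
for p in [(545,430),(590,440),(578,462)]:print("fork side",onz(cs["side"],*S(*p),.029).round(4))
for p in [(530,153),(565,143),(590,143)]:print("fork scene",onz(cs["scene"],*C(*p),.029).round(4))
```

```text
farL [ 0.6193 -0.1568  0.0203] [0.0002 0.0002] planes [ 0.618  -0.1524] [ 0.6217 -0.1513]
farR [ 0.5501 -0.1424  0.0285] [0.0025 0.0025] planes [ 0.5521 -0.1519] [ 0.5481 -0.1443]
nearL [0.6485 0.1912 0.0199] [0.002 0.002] planes [0.646  0.1967] [0.6505 0.1925]
nearR [0.5725 0.1992 0.0254] [0.0044 0.0044] planes [0.5744 0.1927] [0.5729 0.2039]
knob [0.408  0.309  0.0689] [0. 0.] planes [0.4114 0.2805] [0.3656 0.2706]
holder side [0.468 0.339 0.004]
holder side [0.37  0.272 0.004]
holder side [0.379 0.345 0.004]
holder scene [0.454 0.262 0.004]
holder scene [0.377 0.351 0.004]
fork side [0.6225 0.0395 0.029 ]
fork side [0.576  0.0411 0.029 ]
fork side [0.5783 0.0727 0.029 ]
fork scene [0.6228 0.0234 0.029 ]
fork scene [0.5905 0.0258 0.029 ]
fork scene [0.5722 0.0363 0.029 ]
```

```bash
cat >> h.py <<'E'
def down(az,tilt_axis=None):
    "tool pointing down, tool y at world azimuth az deg"
    a=np.radians(az); y=np.array([np.cos(a),np.sin(a),0]); z=np.array([0,0,-1.]); return np.c_[np.cross(y,z),y,z]
def along(axis,yapprox):
    z=-np.array(axis)/np.linalg.norm(axis); y=np.array(yapprox)-np.dot(yapprox,z)*z; y/=np.linalg.norm(y); return np.c_[np.cross(y,z),y,z]
def plan(p,Rt,n=None,o=None,T=None):
    T=tool(o or robot.get_obs()) if T is None else T
    dp=np.array(p)-T[:3,3]; w=R.from_matrix(T[:3,:3].T@Rt).as_rotvec(degrees=True)
    n=n or int(max(1,np.ceil(np.linalg.norm(dp)*1000/38),np.ceil(np.linalg.norm(w)/6.8)))
    print("n",n,"twist",(w/n).round(2))
    A=T[:3,:3]
    for i in range(n):
        print("  ",(A.T@dp/n*100).round(2)); A=A@R.from_rotvec(w/n,degrees=True).as_matrix()
E
python3 - <<'E'
from h import *
import pickle
cs=pickle.load(open("cs.pkl","rb"))
x,e=meet([ray(cs["side"],213,352),ray(cs["scene"],447,270)]);print("bottle cap",x,e)
# alternative axis from knob corner colours skipped; nominal axis
ax=R.from_euler("z",-8,degrees=True).apply([-np.sin(np.radians(35)),0,np.cos(np.radians(35))]);print(ax)
k=np.array([.408,.309,.069]); yh=R.from_euler("z",-8,degrees=True).apply([0,1,0])
plan(k+ax*.13,along(ax,yh))
E
```

```text
bottle cap [0.59873186 0.46005499 0.1984531 ] [np.float64(0.001086389753816295), np.float64(0.0010863897538164087)]
[-0.56799443  0.07982641  0.81915204]
n 10 twist [-0.19 -3.5  -0.56]
   [-2.49 -2.34  0.65]
   [-2.42 -2.37  0.8 ]
   [-2.34 -2.4   0.93]
   [-2.26 -2.42  1.07]
   [-2.16 -2.45  1.19]
   [-2.06 -2.47  1.31]
   [-1.96 -2.5   1.43]
   [-1.84 -2.52  1.54]
   [-1.72 -2.54  1.64]
   [-1.59 -2.56  1.73]
```

move_arm([
  {"hand":8.7,"travel":[-2.49,-2.34,0.65],"twist":[-0.2,-3.5,-0.56]},
  {"hand":8.7,"travel":[-2.42,-2.37,0.8],"twist":[-0.2,-3.5,-0.56]},
  {"hand":8.7,"travel":[-2.34,-2.4,0.93],"twist":[-0.2,-3.5,-0.56]},
  {"hand":8.7,"travel":[-2.26,-2.42,1.07],"twist":[-0.2,-3.5,-0.56]},
  {"hand":8.7,"travel":[-2.16,-2.45,1.19],"twist":[-0.2,-3.5,-0.56]},
])

```text
time: 0.57
position: [0.2423, 0.4623, 0.2084]
tool_rot: [0.094, 0.984, -0.009, 0.153]
ft_force: [1.2, -1.2, 1.1]
grip_width: 0.087
grip_force: 0.0
```

move_arm([
  {"hand":8.7,"travel":[-2.06,-2.47,1.31],"twist":[-0.2,-3.5,-0.56]},
  {"hand":8.7,"travel":[-1.96,-2.5,1.43],"twist":[-0.2,-3.5,-0.56]},
  {"hand":8.7,"travel":[-1.84,-2.52,1.54],"twist":[-0.2,-3.5,-0.56]},
  {"hand":8.7,"travel":[-1.72,-2.54,1.64],"twist":[-0.2,-3.5,-0.56]},
  {"hand":8.7,"travel":[-1.59,-2.56,1.73],"twist":[-0.2,-3.5,-0.56]},
])

```text
time: 0.98
position: [0.3279, 0.3298, 0.1784]
tool_rot: [0.07, 0.954, -0.02, 0.291]
ft_force: [0.8, -0.5, 0.8]
grip_width: 0.0872
grip_force: 0.0
```

Run:
```python
from h import *
import pickle
o=robot.get_obs();print(o["time"],o["position"],o["q"],np.array(o["joint_velocities"]).round(3))
c=shot("wrist");c=shot("wrist");print(tool(robot.get_obs())[:3,:3].round(3))
pickle.dump(c,open("w1.pkl","wb"))
cv2.imwrite("pics/w1.png",c["frame"][:,:,::-1])
print(np.array(c["T_tool_cam"]).round(3).tolist(),proj(c,[.408,.309,.069]))
```

```text
0.9833 [0.32794118 0.32983934 0.17835795] [ 0.83429462  0.44300636  2.10853087 -1.15676901  0.52856128  0.42133608] [-0.454  0.164  0.547 -2.196 -0.393  1.749]
[[-0.823  0.148  0.548]
 [ 0.121  0.989 -0.085]
 [-0.555 -0.003 -0.832]]
[[0.001, -0.952, -0.307, 0.085], [1.0, 0.001, -0.0, -0.001], [0.0, -0.307, 0.952, -0.144], [0.0, 0.0, 0.0, 1.0]] (np.float64(322.52050409831327), np.float64(202.07202848183056))
```

View pics/w1.png

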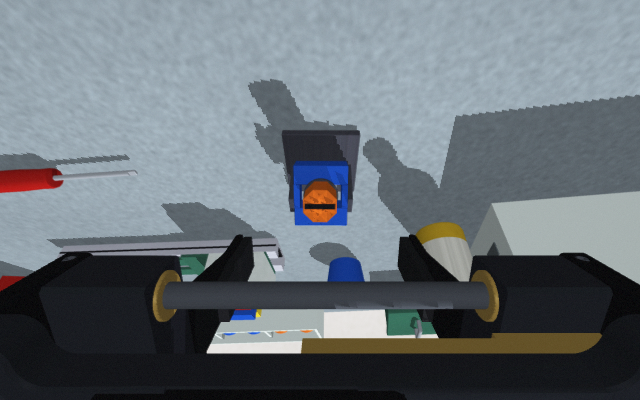

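The wrist view shows the knob at about (320,202), with its black bar level at row 206. The holder base's back edge runs from (283,130) to (359,131), so the tool is nearly aligned.

Run:
```python
from h import *
import pickle
cs=pickle.load(open("cs.pkl","rb"));w=pickle.load(open("w1.pkl","rb"))
f=w["frame"];h=cv2.cvtColor(f,cv2.COLOR_RGB2HSV)
m=cv2.inRange(h,(3,120,60),(22,255,255));k=np.zeros_like(m);k[170:230,295:345]=1;m*=k
cnt=max(cv2.findContours(m,0,1)[0],key=cv2.contourArea);hull=cv2.convexHull(cnt)
inside=np.zeros_like(m);cv2.drawContours(inside,[hull],-1,255,-1)
bar=(inside>0)&(f.max(2)<60)
ys,xs=np.nonzero(bar);print("bar",len(xs),xs.mean(),ys.mean(),xs.min(),xs.max());bc=(xs.mean(),ys.mean())
r=cv2.minAreaRect(np.c_[xs,ys].astype(np.float32));print(r, "orange bbox",cv2.boundingRect(hull))
s=cs["side"];g=s["frame"][320:365,345:385];
hb=cv2.cvtColor(s["frame"],cv2.COLOR_RGB2HSV);ms=cv2.inRange(hb,(3,120,60),(22,255,255));kk=np.zeros_like(ms);kk[320:365,330:390]=1;ms*=kk
hs=cv2.convexHull(max(cv2.findContours(ms,0,1)[0],key=cv2.contourArea));ins=np.zeros_like(ms);cv2.drawContours(ins,[hs],-1,255,-1)
b2=(ins>0)&(s["frame"].max(2)<100);ys,xs=np.nonzero(b2);print("side bar",len(xs),xs.mean(),ys.mean());bs=(xs.mean(),ys.mean())
top,e=meet([ray(s,*bs),ray(w,*bc)]);print("knob top",top,e)
def fit(pts,z):
    return [onz(w,*p,z).round(4) for p in pts]
# dark base back edge, blue plate edges
L=np.array(fit([(283,130),(359,131)],.004));print(L,"yaw",np.degrees(np.arctan2(L[1,1]-L[0,1],L[1,0]-L[0,0]))-90)
blue=cv2.inRange(h,(100,150,80),(125,255,255));k[:]=0;k[150:235,280:360]=1;blue*=k
print("blue rect",cv2.boundingRect(blue))
for yy in (185,195,205,215,221):
    q=np.nonzero(blue[yy])[0];print(yy,q.min(),q.max())
```

```text
bar 150 319.3 205.92 304 334
((319.0, 200.0), (16.0, 30.0), 90.0) orange bbox (303, 181, 34, 41)
side bar 83 365.4698795180723 344.33734939759034
knob top [0.40273518 0.30922982 0.07511804] [np.float64(0.003134924550946231), np.float64(0.0031349245509462243)]
[[0.367  0.2739 0.004 ]
 [0.3792 0.3503 0.004 ]] yaw -9.072726651967557
blue rect (293, 161, 56, 65)
185 293 347
195 294 347
205 294 347
215 295 346
221 295 346
```

```bash
cat >> h.py <<'E'
def bar(w,box):
    x0,y0,x1,y1=box;f=w["frame"];h=cv2.cvtColor(f,cv2.COLOR_RGB2HSV)
    m=cv2.inRange(h,(3,120,60),(22,255,255));k=np.zeros_like(m);k[y0:y1,x0:x1]=1;m*=k
    hull=cv2.convexHull(max(cv2.findContours(m,0,1)[0],key=cv2.contourArea))
    i=np.zeros_like(m);cv2.drawContours(i,[hull],-1,255,-1)
    ys,xs=np.nonzero((i>0)&(f.max(2)<60)); r=cv2.minAreaRect(np.c_[xs,ys].astype(np.float32))
    v=np.linalg.svd(np.c_[xs-xs.mean(),ys-ys.mean()],full_matrices=False)[2][0]
    return (xs.mean(),ys.mean()),len(xs),np.degrees(np.arctan(v[1]/v[0])),cv2.boundingRect(hull)
def axis(yaw): return R.from_euler("z",yaw,degrees=True).apply([-np.sin(np.radians(35)),0,np.cos(np.radians(35))])
def hy(yaw): return R.from_euler("z",yaw,degrees=True).apply([0,1,0])
E
python3 - <<'E'
from h import *
import pickle
c=shot("wrist");pickle.dump(c,open("w2.pkl","wb"));o=robot.get_obs();print(o["position"])
print(bar(c,(290,165,350,235)))
a=axis(-8.5);k=np.array([.4075,.307,.069]);plan(k+a*.075,along(a,hy(-8.5)))
E
```

```text
[0.32767801 0.33020053 0.17783141]
((np.float64(317.0979020979021), np.float64(207.0979020979021)), 143, np.float64(0.7013979651756159), (301, 183, 34, 40))
n 2 twist [ 0.02 -0.66 -0.01]
   [-0.32 -0.56  3.06]
   [-0.29 -0.56  3.07]
```

move_arm([
  {"hand":8.7,"travel":[-0.3,-0.6,2.9],"twist":[0,-0.7,0]},
  {"hand":8.7,"travel":[-0.3,-0.6,2.9],"twist":[0,-0.7,0]},
  {"hand":8.7,"travel":[0,0,0],"twist":[0,0,0]},
  {"hand":8.7,"travel":[0,0,0],"twist":[0,0,0]},
])

```text
time: 1.47
position: [0.3649, 0.3202, 0.1397]
tool_rot: [0.071, 0.952, -0.024, 0.298]
ft_force: [-0.8, -0.2, 0.1]
grip_width: 0.0869
grip_force: 0.0
```

Run:
```python
from h import *
import pickle
a=pickle.load(open("w2.pkl","rb"))
c=shot("wrist");pickle.dump(c,open("w3.pkl","wb"));o=robot.get_obs();T=tool(o);print(o["position"])
b=bar(c,(270,150,370,300));print(b)
print(meet([ray(a,317.1,207.1),ray(c,*b[0])]))
cs=pickle.load(open("cs.pkl","rb"))
x,e=meet([ray(a,317.1,207.1),ray(c,*b[0]),ray(cs["side"],369.5,341.2)]);print(x,e,"in tool",np.linalg.inv(T)@np.r_[x,1])
print(T[:3,:3].round(3).tolist())
save(c,"w3")
```

```text
[0.36444693 0.32028493 0.14029792]
((np.float64(318.30833333333334), np.float64(214.7875)), 240, np.float64(0.7653663509578287), (297, 183, 42, 51))
(array([0.39355964, 0.30889575, 0.08478082]), [np.float64(0.0002536439639885337), np.float64(0.00025364396398840295)])
[0.39589569 0.30877083 0.08278758] [np.float64(0.0006020163247586623), np.float64(0.0003112864556962872), np.float64(0.0008014820222574796)] in tool [ 0.0059262  -0.00660538  0.0659567   1.        ]
[[-0.812, 0.148, 0.565], [0.121, 0.989, -0.086], [-0.571, -0.002, -0.821]]
```

View pics/w3.png

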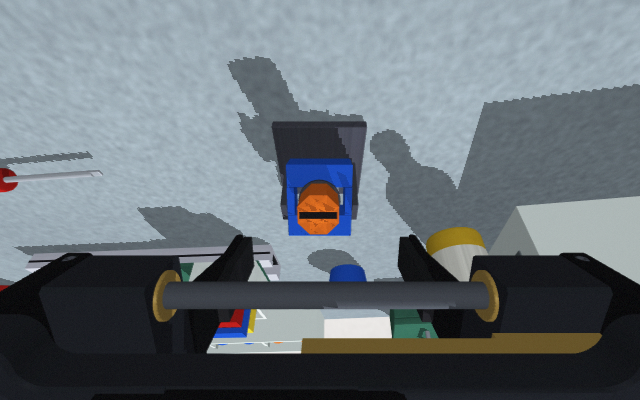

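The wrist view shows the bar at (318,215). Triangulated, the knob's top is 66 mm ahead, +6 mm in tool x and −6.6 mm in tool y. I'll grip 34 mm above its underside.

move_arm([
  {"hand":8.7,"travel":[0.6,-0.65,1.0],"twist":[0,0,0]},
  {"hand":7,"travel":[0,0,3.0],"twist":[0,0,0.4]},
  {"hand":6,"travel":[0,0,3.0],"twist":[0,0,0.4]},
  {"hand":5,"travel":[0,0,0],"twist":[0,0,0]},
  {"hand":5,"travel":[0,0,0],"twist":[0,0,0]},
])

```text
time: 1.93
position: [0.4009, 0.3261, 0.1008]
tool_rot: [0.082, 0.955, -0.034, 0.283]
ft_force: [-0.7, -1.2, -0.8]
grip_width: 0.0681
grip_force: 0.0
```

move_arm([
  {"hand":2.5,"travel":[0,0,0],"twist":[0,0,0]},
  {"hand":2.5,"travel":[0,0,0],"twist":[0,0,0]},
  {"hand":2.5,"travel":[0,0,0],"twist":[0,0,0]},
  {"hand":2.5,"travel":[0,0,0],"twist":[0,0,0]},
], force=40)

```text
time: 2.27
position: [0.3997, 0.325, 0.1013]
tool_rot: [0.082, 0.955, -0.035, 0.283]
ft_force: [-0.8, -1.5, 1.6]
grip_width: 0.0415
grip_force: 1.0
```

Run:
```python
from h import *
o=robot.get_obs();T=tool(o)
print({k:np.round(o[k],3).tolist() for k in("position","tool_rot","grip_width","grip_force","ft_force")},(np.linalg.inv(T)@[.396,.3088,.0828,1]).round(4))
print(T[:3,:3].round(3).tolist())
```

```text
{'position': [0.4, 0.325, 0.101], 'tool_rot': [0.082, 0.955, -0.035, 0.283], 'grip_width': 0.042, 'grip_force': 0.958, 'ft_force': [-0.759, -1.497, 1.555]} [ 0.0109 -0.0162  0.0154  1.    ]
[[-0.826, 0.177, 0.535], [0.138, 0.984, -0.113], [-0.547, -0.02, -0.837]]
```

Run:
```python
from h import *
o=robot.get_obs();print(np.round(o["q"],3),np.round(o["joint_velocities"],3),np.round(o["joint_torque"],2),o["grip_width"],o["grip_force"],o["moment"])
```

```text
[ 0.709  0.645  2.05  -1.43   0.454  0.637] [-0.004  0.005 -0.007 -0.004 -0.003  0.   ] [ 3.100e-01 -3.575e+01 -5.730e+00 -7.700e-01  7.400e-01 -1.000e-02] 0.04154754700362625 0.9579804886470811 [-0.25248085  0.36543699 -0.17533843]
```

move_arm([
  {"hand":5,"travel":[0,0,0],"twist":[0,0,0]},
  {"hand":7,"travel":[0,0,0],"twist":[0,0,0]},
  {"hand":8.7,"travel":[0,0,-2],"twist":[0,0,0]},
  {"hand":8.7,"travel":[0,0,0],"twist":[0,0,0]},
])

```text
time: 2.6
position: [0.3894, 0.3285, 0.1188]
tool_rot: [0.082, 0.955, -0.034, 0.284]
ft_force: [-0.8, -0.1, 1.0]
grip_width: 0.0609
grip_force: 0.0
```

Run:
```python
from h import *
o=robot.get_obs();print(np.round(o["q"],3),o["position"],tool(o)[:3,:3].round(3).tolist())
```

```text
[ 0.731  0.603  2.052 -1.339  0.469  0.557] [0.38941368 0.32847252 0.11878774] [[-0.826, 0.176, 0.536], [0.138, 0.984, -0.111], [-0.547, -0.017, -0.837]]
```

Joint 4 has reached its −1.43 limit at this lean. I'll fit a small kinematic model from the recorded states to find a reachable branch.

```bash
cat > kin.py <<'E'
import numpy as np
from scipy.optimize import least_squares
from scipy.spatial.transform import Rotation as R
D=[([1.151,.527,1.433,0,1.181,-.178],[.1487,.6063,.2403],[.1201,.99276,-.00105,-.0003]),
([.83429,.44301,2.10853,-1.15677,.52856,.42134],[.32794,.32984,.17836],[.07,.954,-.02,.291]),
([.709,.645,2.05,-1.43,.454,.637],[.400,.325,.101],[.082,.955,-.035,.283]),
([.731,.603,2.052,-1.339,.469,.557],[.3894,.3285,.1188],R.from_matrix([[-.826,.176,.536],[.138,.984,-.111],[-.547,-.017,-.837]]).as_quat())]
lo=np.array([-3.08,-.75,.22,-1.43,0,-2.85]);hi=np.array([3.08,2.2,2.44,4.57,2.65,2.85])
def fk(q,P):
    d1,L2,L3,d6,a1,e,ph=P;rz=lambda a:R.from_euler("z",a);ry=lambda a:R.from_euler("y",a)
    A=rz(q[0]);B=A*ry(q[1]);C=B*ry(q[2]);W=C*rz(q[3])*ry(q[4])
    p=A.apply([a1,0,d1])+B.apply([0,0,L2])+C.apply([e,0,L3])+W.apply([0,0,d6]);return p,W*rz(q[5]+ph)
def res(P):
    r=[]
    for q,p,k in D:
        f,Rm=fk(q,P);r+=list((f-p)*5)+list((R.from_quat(k).inv()*Rm).as_rotvec()*.3)
    return r
s=min((least_squares(res,[.3,.4,.4,.25,0,0,ph]) for ph in(-1.57,0,1.57,3.1)),key=lambda s:s.cost);P=s.x
def ik(p,Rm,q0):
    g=lambda q:np.r_[(fk(q,P)[0]-p)*5,(R.from_matrix(Rm).inv()*fk(q,P)[1]).as_rotvec()]
    s=least_squares(g,np.clip(q0,lo+.01,hi-.01),bounds=(lo,hi));return s.x,np.sqrt(2*s.cost)
if __name__=="__main__":print(P.round(4),s.cost,np.round(res(P),4))
E
python3 kin.py
python3 - <<'E'
from kin import *
from h import along,axis,hy
a=axis(-8.5);top=np.array([.396,.3088,.0828])
rng=np.random.default_rng(0)
for sgn in(1,-1):
  for tilt in(-12,-6,0,6,12,18,24):   # extra lean about holder y
    Rm=along(R.from_rotvec(np.radians(-tilt)*hy(-8.5)).apply(a),sgn*hy(-8.5))
    sols=[]
    for i in range(14):
        q0=lo+(hi-lo)*rng.random(6);q0[:3]=[.65,.7,2];q,c=ik(top-a*.004,Rm,q0)
        if c<.003 and not any(np.abs(q-x).max()<.05 for x in sols):sols.append(q)
    print(sgn,tilt,[x.round(2).tolist() for x in sols])
E
```

```text
[-0.0287  0.5387  0.2648  0.0385  0.1217  0.061   1.5705] 0.15611706458401023 [ 5.088e-01 -2.256e-01  6.500e-03 -8.000e-04 -1.000e-04  2.000e-04
 -2.460e-02 -1.000e-04 -3.110e-02  1.000e-04  3.000e-04 -1.000e-04
  1.940e-02 -2.800e-03  1.730e-02 -1.000e-04 -1.000e-04  1.000e-04
  6.800e-03 -4.100e-03  7.300e-03 -1.000e-04  0.000e+00 -2.000e-04]
1 -12 [[0.68, 0.69, 2.12, -1.42, 0.3, 0.63]]
1 -6 []
1 0 [[0.69, 0.7, 2.14, 4.42, 0.46, 1.07]]
1 6 [[0.7, 0.71, 2.15, 4.3, 0.56, 1.18]]
1 12 [[0.7, 0.72, 2.17, 4.22, 0.67, 1.26]]
1 18 [[0.7, 0.73, 2.18, 4.17, 0.78, 1.31]]
1 24 [[0.71, 0.73, 2.19, 4.12, 0.89, 1.36]]
-1 -12 [[0.68, 0.69, 2.12, -1.42, 0.3, -2.51]]
-1 -6 []
-1 0 [[0.69, 0.7, 2.14, 4.42, 0.46, -2.08]]
-1 6 [[0.7, 0.71, 2.15, 4.3, 0.56, -1.96]]
-1 12 [[0.7, 0.72, 2.17, 4.22, 0.67, -1.88]]
-1 18 [[0.7, 0.73, 2.18, 4.17, 0.78, -1.83]]
-1 24 [[0.71, 0.73, 2.19, 4.12, 0.89, -1.78]]
```

```bash
sed -i 's/d1,L2,L3,d6,a1,e,ph=P/d1,L2,L3,d6,a1,e,ph,b=P/; s/A.apply(\[a1,0,d1\])/A.apply([a1,b,d1])/; s/\[.3,.4,.4,.25,0,0,ph\]/[.3,.4,.4,.25,0,0,ph,.1]/' kin.py
python3 kin.py
cat > t.py <<'E'
from kin import *
from h import along,axis,hy
a=axis(-8.5);top=np.array([.396,.3088,.0828])
rng=np.random.default_rng(0)
for h in(.004,-.08):
 for sgn in(1,-1):
  for tilt in(-18,-12,-6,-3,0,3,6,12):
    Rm=along(R.from_rotvec(np.radians(-tilt)*hy(-8.5)).apply(a),sgn*hy(-8.5))
    sols=[]
    for i in range(14):
        q0=lo+(hi-lo)*rng.random(6);q0[:3]=[.65,.7,2];q,c=ik(top-a*h,Rm,q0)
        if c<.003 and not any(np.abs(q-x).max()<.05 for x in sols):sols.append(q)
    print(h,sgn,tilt,[x.round(2).tolist() for x in sols])
E
python3 t.py
```

```text
[2.7320e-01 5.8890e-01 3.9040e-01 2.8790e-01 1.0000e-04 1.1440e-01
 1.5705e+00 1.1130e-01] 3.1744978446471472e-06 [-0.      0.0001  0.0003 -0.0008 -0.0001  0.0002  0.0003 -0.0011 -0.001
  0.0001  0.0003 -0.0001  0.0003  0.0008  0.0013 -0.0001 -0.0001  0.0001
 -0.0004  0.0002 -0.0006 -0.0001  0.     -0.0002]
0.004 1 -18 [[0.54, 0.62, 2.01, -0.6, 0.34, -0.33]]
0.004 1 -12 [[0.59, 0.64, 2.05, -1.08, 0.3, 0.18]]
0.004 1 -6 []
0.004 1 -3 [[0.66, 0.68, 2.11, 4.57, 0.4, 0.88]]
0.004 1 0 [[0.68, 0.7, 2.13, 4.44, 0.45, 1.03]]
0.004 1 3 [[0.7, 0.73, 2.14, 4.34, 0.52, 1.15]]
0.004 1 6 [[0.73, 0.75, 2.16, 4.27, 0.59, 1.25]]
0.004 1 12 [[0.77, 0.81, 2.18, 4.19, 0.74, 1.39]]
0.004 -1 -18 [[0.54, 0.62, 2.01, -0.6, 0.34, 2.82]]
0.004 -1 -12 []
0.004 -1 -6 []
0.004 -1 -3 [[0.66, 0.68, 2.11, 4.57, 0.4, -2.26]]
0.004 -1 0 [[0.68, 0.7, 2.13, 4.44, 0.45, -2.11]]
0.004 -1 3 [[0.7, 0.73, 2.14, 4.34, 0.52, -1.99]]
0.004 -1 6 [[0.73, 0.75, 2.16, 4.27, 0.59, -1.89]]
0.004 -1 12 [[0.77, 0.81, 2.18, 4.19, 0.74, -1.75]]
-0.08 1 -18 [[0.62, 0.46, 2.03, -0.45, 0.49, -0.42]]
-0.08 1 -12 [[0.67, 0.47, 2.07, -0.75, 0.43, -0.09]]
-0.08 1 -6 [[0.72, 0.49, 2.11, -1.1, 0.43, 0.3]]
-0.08 1 -3 [[0.75, 0.5, 2.12, -1.27, 0.45, 0.49]]
-0.08 1 0 [[0.78, 0.52, 2.14, -1.42, 0.48, 0.66]]
-0.08 1 3 []
-0.08 1 6 []
-0.08 1 12 [[0.88, 0.62, 2.2, 4.49, 0.7, 1.14]]
-0.08 -1 -18 [[0.62, 0.46, 2.03, -0.45, 0.49, 2.72]]
-0.08 -1 -12 []
-0.08 -1 -6 [[0.72, 0.49, 2.11, -1.1, 0.43, -2.84]]
-0.08 -1 -3 [[0.75, 0.5, 2.12, -1.27, 0.45, -2.66]]
-0.08 -1 0 [[0.78, 0.52, 2.14, -1.42, 0.48, -2.48]]
-0.08 -1 3 []
-0.08 -1 6 []
-0.08 -1 12 [[0.88, 0.62, 2.2, 4.49, 0.7, -2.0]]
```

```bash
cat > t.py <<'E'
from kin import *
from h import *
a=axis(-8.5);top=np.array([.396,.3088,.0828])
Rm=along(R.from_rotvec(np.radians(12)*hy(-8.5)).apply(a),hy(-8.5));print("tool z",Rm[:,2])
pre=top+a*.04;g=top-a*.003
q,c=ik(g,Rm,[.6,.64,2.05,-1,.3,.2]);print(q.round(2),c)
o=robot.get_obs();T=tool(o);plan(pre,Rm)
T2=T.copy();T2[:3,:3]=Rm;T2[:3,3]=pre;plan(g,Rm,2,T=T2)
# rail poses: bolt vertical, tool y at az; bolt axis in tool frame
b=Rm.T@a;print("bolt axis in tool",b.round(3))
q0=q
for az in(86,60,30,-4,-30,-60,-90,-110):
    # R with R@b = up, R y horizontal at az
    y=np.array([np.cos(np.radians(az)),np.sin(np.radians(az)),0]);up=np.array([0,0,1.])
    B=np.c_[np.cross([0,1,0],b),[0,1,0],b];W=np.c_[np.cross(y,up),y,up];Rt=W@np.linalg.inv(B)
    q0,c=ik(np.array([.597,.0,.066]),Rt,q0);print(az,q0.round(2),round(c,4))
E
python3 t.py
```

```text
tool z [ 0.38643928 -0.05775374 -0.92050485]
[ 0.59  0.64  2.05 -1.07  0.3   0.18] 3.992254765171539e-12
n 2 twist [-0.83  5.08 -0.5 ]
   [ 0.64 -0.94 -0.21]
   [ 0.66 -0.93 -0.16]
n 2 twist [0. 0. 0.]
   [-0.45  0.    2.1 ]
   [-0.45  0.    2.1 ]
bolt axis in tool [ 0.208  0.    -0.978]
86 [-0.18  0.8   1.47 -0.03  1.08 -1.66] 0.0
60 [-0.22  0.79  1.49  0.07  1.06 -1.31] 0.0
30 [-0.26  0.77  1.55  0.18  0.98 -0.89] 0.0
-4 [-0.29  0.74  1.64  0.28  0.83 -0.41] 0.0
-30 [-0.29  0.72  1.7   0.32  0.69 -0.01] 0.0
-60 [-0.26  0.7   1.77  0.29  0.55  0.55] 0.0
-90 [-0.21  0.69  1.79  0.1   0.46  1.28] 0.0
-110 [-0.17  0.7   1.78 -0.08  0.46  1.82] 0.0
```

move_arm([
  {"hand":8.7,"travel":[0.64,-0.94,-0.7],"twist":[-0.8,5.1,-0.5]},
  {"hand":8.0,"travel":[0.66,-0.93,-0.6],"twist":[-0.8,5.1,-0.5]},
  {"hand":7.0,"travel":[0,0,0],"twist":[0,0,0]},
  {"hand":7.0,"travel":[0,0,0],"twist":[0,0,0]},
])

```text
time: 2.93
position: [0.3763, 0.3156, 0.1201]
tool_rot: [0.078, 0.971, -0.026, 0.226]
ft_force: [-0.5, 0.3, -0.2]
grip_width: 0.0728
grip_force: 0.0
```

```bash
cat >> t.py <<'E'
print("----");o=robot.get_obs();T=tool(o);print(o["q"])
c=shot("wrist");x=bar(c,(250,150,400,330));print(x,proj(c,top))
plan(g,Rm,3)
E
python3 t.py | sed -n '/----/,$p'
```

```text
----
[ 0.66801023  0.55664477  2.05963931 -1.03162773  0.40211445  0.19806663]
((np.float64(327.5), np.float64(238.0)), 280, np.float64(0.0), (305, 207, 46, 53)) (np.float64(323.1786283745367), np.float64(237.1857921638263))
n 3 twist [-0.39  1.07 -0.13]
   [-0.09 -0.1   1.51]
   [-0.12 -0.11  1.51]
   [-0.15 -0.12  1.51]
```

move_arm([
  {"hand":7,"travel":[-0.1,-0.04,1.5],"twist":[-0.4,1.1,0]},
  {"hand":6,"travel":[-0.12,-0.04,1.5],"twist":[-0.4,1.1,0]},
  {"hand":5,"travel":[-0.15,-0.04,1.5],"twist":[-0.4,1.1,0]},
  {"hand":5,"travel":[0,0,0],"twist":[0,0,0]},
  {"hand":5,"travel":[0,0,0],"twist":[0,0,0]},
])

```text
time: 3.4
position: [0.3972, 0.3103, 0.0796]
tool_rot: [0.076, 0.977, -0.015, 0.197]
ft_force: [-0.3, -0.1, 0.2]
grip_width: 0.0531
grip_force: 0.0
```

```bash
cat >> t.py <<'E'
print(o["position"],o["ft_force"],o["grip_width"],"top in tool",np.linalg.inv(T)@np.r_[top,1])
cv2.imwrite("pics/w4.png",c["frame"][100:400,120:520,::-1])
E
python3 t.py | sed -n '/----/,$p'
```

```text
----
[ 0.5919503   0.63958935  2.04604914 -1.05039887  0.30674007  0.16488246]
((np.float64(330.5), np.float64(272.0)), 468, np.float64(0.0), (302, 231, 58, 51)) (np.float64(324.9548671003281), np.float64(271.3481808311378))
n 3 twist [-0.01 -0.07 -0.1 ]
   [-0.04 -0.06  0.01]
   [-0.04 -0.06  0.01]
   [-0.04 -0.06  0.01]
[0.39715396 0.31026918 0.07964513] [-0.34320388 -0.06495581  0.24836846] 0.053061996253554594 top in tool [-3.78667784e-04 -1.62532881e-03 -3.26469129e-03  1.00000000e+00]
```

View pics/w4.png

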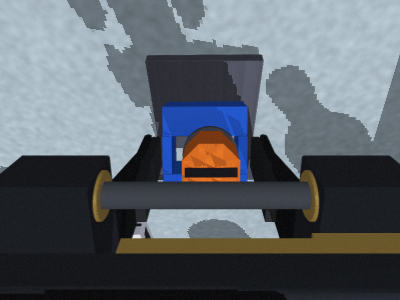

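The fingers straddle the knob, with its centre at about (210,170) in the crop, 1–2 mm right of mid. I'll nudge and close.

move_arm([
  {"hand":4.5,"travel":[0,0.13,0],"twist":[0,0,0]},
  {"hand":2.6,"travel":[0,0,0],"twist":[0,0,0]},
  {"hand":2.6,"travel":[0,0,0],"twist":[0,0,0]},
  {"hand":2.6,"travel":[0,0,0],"twist":[0,0,0]},
  {"hand":2.6,"travel":[0,0,0],"twist":[0,0,0]},
], force=50)

```text
time: 3.87
position: [0.3972, 0.3124, 0.081]
tool_rot: [0.075, 0.977, -0.013, 0.198]
ft_force: [-1.4, 1.4, 2.1]
grip_width: 0.0306
grip_force: 50.0
```

move_arm([
  {"hand":2.6,"travel":[0,0,0],"twist":[0,0,0]},
  {"hand":2.6,"travel":[0,0,0],"twist":[0,0,0]},
  {"hand":2.6,"travel":[0,0,0],"twist":[0,0,0]},
  {"hand":2.6,"travel":[0,0,0],"twist":[0,0,0]},
])

```text
time: 4.2
position: [0.3973, 0.3124, 0.081]
tool_rot: [0.075, 0.977, -0.013, 0.197]
ft_force: [-3.7, 3.0, 6.0]
grip_width: 0.0303
grip_force: 50.0
```

move_arm([
  {"hand":2.6,"travel":[0.2,0,-0.95],"twist":[0,0,0]},
  {"hand":2.6,"travel":[0.2,0,-0.95],"twist":[0,0,0]},
  {"hand":2.6,"travel":[0.4,0,-1.9],"twist":[0,0,0]},
  {"hand":2.6,"travel":[0.4,0,-1.9],"twist":[0,0,0]},
  {"hand":2.6,"travel":[0,0,0],"twist":[0,0,0]},
])

```text
time: 4.62
position: [0.3631, 0.3163, 0.1298]
tool_rot: [0.075, 0.977, -0.014, 0.197]
ft_force: [0.1, 0.6, -1.6]
grip_width: 0.0304
grip_force: 50.0
```

Run:
```python
from h import *
import pickle
o=robot.get_obs();T=tool(o);print(o["position"],o["ft_force"],o["grip_width"],T[:3,:3].round(3).tolist())
cs={n:shot(n) for n in("side","scene","wrist")};pickle.dump(cs,open("c5.pkl","wb"))
P=[proj(cs[n],o["position"]) for n in("side","scene")];print(P)
def crop(n,u,v,w,q=None):
    im=cs[n]["frame"][:,:,::-1][v:v+w*3//4,u:u+w]; return cv2.resize(im,(400,300),interpolation=cv2.INTER_CUBIC)
a,b=[(int(p[0])-40,int(p[1])-25) for p in P]
cv2.imwrite("pics/c5.png",np.vstack([np.hstack([crop("side",*a,80),crop("scene",*b,80)]),np.hstack([crop("side",275,210,64),crop("wrist",160,170,300)])]))
print(a,b)
```

```text
[0.36312031 0.31633272 0.12979647] [ 0.05792679  0.56434316 -1.64524478] 0.030379255649821416 [[-0.911, 0.153, 0.384], [0.142, 0.988, -0.057], [-0.388, 0.003, -0.922]]
[(np.float64(389.9098783967176), np.float64(333.257653233958)), (np.float64(480.30863347027287), np.float64(223.66559684422757))]
(349, 308) (440, 198)
```

View pics/c5.png

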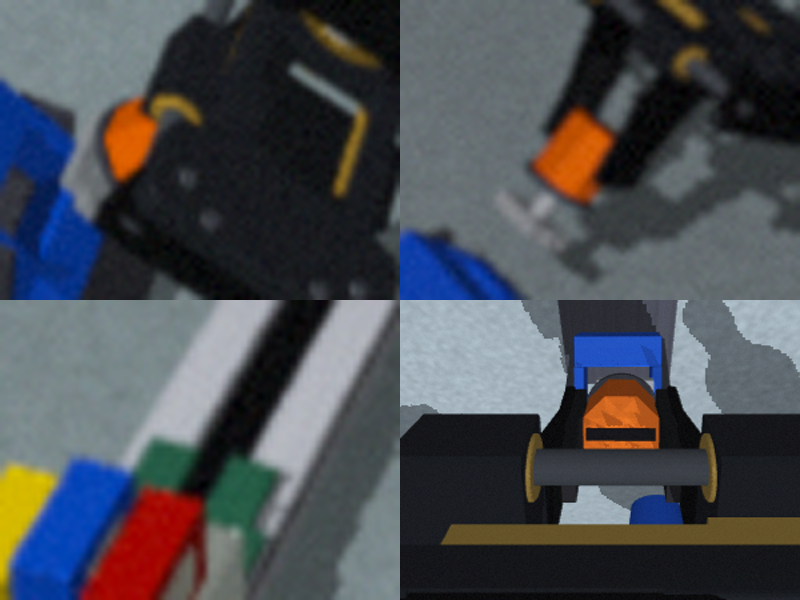

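The bolt is out cleanly, with the head in line at about (460–473, 237–247) in the scene view. The prong tips are at about (299,232)–(320,237) in the side view. Next I'll plan the hover in front of the fork.

```bash
cat >> h.py <<'E'
B=np.array([.208,0,-.978])  # bolt axis in tool
def bolt_up(az):
    y=np.array([np.cos(np.radians(az)),np.sin(np.radians(az)),0]);up=np.array([0,0,1.])
    return np.c_[np.cross(y,up),y,up]@np.linalg.inv(np.c_[np.cross([0,1,0],B),[0,1,0],B])
E
python3 - <<'E'
from h import *
import pickle
cs=pickle.load(open("c5.pkl","rb"));o=robot.get_obs();T=tool(o)
p,d=ray(cs["scene"],466.3,241.7);Ti=np.linalg.inv(T);p=Ti[:3,:3]@p+Ti[:3,3];d=Ti[:3,:3]@d
print("head centre in tool (y=0)",p-d*p[1]/d[1],"expect",-B*.06)
w=cs["wrist"];b=bar(w,(250,170,400,330));print(b)
p,d=ray(w,*b[0]);p=Ti[:3,:3]@p+Ti[:3,3];d=Ti[:3,:3]@d
for z in(-.005,-.002,.001):print("bar at z",z,p+d*(z-p[2])/d[2])
for u in [(299,232.4),(306.5,234),(311,234.8),(320.3,237.2)]:print("fork",onz(cs["side"],*u,.029).round(4))
print("cup",onz(cs["side"],225,310,.05))
plan([.594,-.005,.15],bolt_up(85.7))
E
```

```text
head centre in tool (y=0) [-0.01071774  0.          0.05270713] expect [-0.01248 -0.       0.05868]
((np.float64(325.4583333333333), np.float64(269.49791666666664)), 480, np.float64(-0.37967821073175817), (297, 229, 58, 53))
bar at z -0.005 [ 0.00151394 -0.00132668 -0.005     ]
bar at z -0.002 [-0.00028488 -0.00132444 -0.002     ]
bar at z 0.001 [-0.0020837 -0.0013222  0.001    ]
fork [0.6254 0.0232 0.029 ]
fork [0.6057 0.0237 0.029 ]
fork [0.5942 0.0235 0.029 ]
fork [0.5697 0.0255 0.029 ]
cup [0.6867197 0.2975932 0.05     ]
n 11 twist [-0.03  3.16 -0.42]
   [-2.39 -2.57  0.78]
   [-2.41 -2.59  0.65]
   [-2.42 -2.6   0.51]
   [-2.43 -2.62  0.38]
   [-2.43 -2.64  0.24]
   [-2.42 -2.66  0.11]
   [-2.4  -2.67 -0.03]
   [-2.38 -2.69 -0.16]
   [-2.35 -2.71 -0.29]
   [-2.31 -2.73 -0.42]
   [-2.26 -2.74 -0.55]
```

move_arm([
  {"hand":2.6,"travel":[-1.5,0,-3.6],"twist":[0,0,0]},
  {"hand":2.6,"travel":[-2.39,-2.57,0.78],"twist":[0,3.2,-0.4]},
  {"hand":2.6,"travel":[-2.41,-2.59,0.65],"twist":[0,3.2,-0.4]},
  {"hand":2.6,"travel":[-2.42,-2.6,0.51],"twist":[0,3.2,-0.4]},
  {"hand":2.6,"travel":[-2.43,-2.62,0.38],"twist":[0,3.2,-0.4]},
])

```text
time: 5.18
position: [0.4272, 0.2258, 0.1737]
tool_rot: [0.066, 0.992, -0.014, 0.11]
ft_force: [-0.3, -0.8, -3.0]
grip_width: 0.0307
grip_force: 50.0
```

move_arm([
  {"hand":2.6,"travel":[-2.43,-2.64,0.24],"twist":[0,3.2,-0.4]},
  {"hand":2.6,"travel":[-2.42,-2.66,0.11],"twist":[0,3.2,-0.4]},
  {"hand":2.6,"travel":[-2.4,-2.67,-0.03],"twist":[0,3.2,-0.4]},
  {"hand":2.6,"travel":[-2.38,-2.69,-0.16],"twist":[0,3.2,-0.4]},
  {"hand":2.6,"travel":[-2.35,-2.71,-0.29],"twist":[0,3.2,-0.4]},
])

```text
time: 5.6
position: [0.5301, 0.0768, 0.191]
tool_rot: [0.052, 0.998, -0.007, -0.029]
ft_force: [0.9, -0.1, -2.2]
grip_width: 0.0307
grip_force: 50.0
```

move_arm([
  {"hand":2.6,"travel":[-2.31,-2.73,-0.42],"twist":[0,3.2,-0.4]},
  {"hand":2.6,"travel":[-2.26,-2.74,-0.55],"twist":[0,3.2,-0.4]},
  {"hand":2.6,"travel":[0,0,0],"twist":[0,0,0]},
  {"hand":2.6,"travel":[0,0,0],"twist":[0,0,0]},
])

```text
time: 5.93
position: [0.5721, 0.0175, 0.1968]
tool_rot: [0.047, 0.995, -0.004, -0.083]
ft_force: [-1.0, -0.0, -1.7]
grip_width: 0.0303
grip_force: 50.0
```

Run:
```python
from h import *
import pickle
o=robot.get_obs();T=tool(o);print(o["position"],o["grip_width"],(T[:3,:3]@B).round(3),T[:3,1].round(3))
c=shot("wrist");pickle.dump(c,open("w6.pkl","wb"));save(c,"w6")
plan([.596,-.008,.12],bolt_up(85.7))
```

```text
[0.5720787  0.01752151 0.19678675] 0.030326655523005758 [-0.042  0.019  0.999] [ 0.093  0.996 -0.015]
n 3 twist [-0.21  0.79 -0.36]
   [-1.36 -0.79  2.38]
   [-1.39 -0.81  2.35]
   [-1.42 -0.82  2.33]
```

View pics/w6.png

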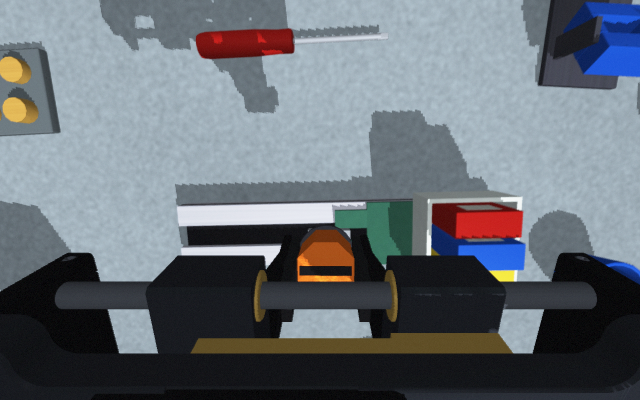

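The rail's near lip runs at rows 205–226, then the dark slot. The near prong starts at about column 333, and the gripped knob hangs at (325,270). I'll measure the edges.

Run:
```python
from h import *
import pickle
w=pickle.load(open("w6.pkl","rb"));g=cv2.cvtColor(w["frame"],cv2.COLOR_RGB2GRAY).astype(int);h=cv2.cvtColor(w["frame"],cv2.COLOR_RGB2HSV)
E={"out":[],"slot":[],"slot2":[]}
for u in range(195,265,5):
    col=np.convolve(g[:,u],[1,1,1],"same")/3;d=np.diff(col)
    a=195+np.argmax(d[195:215]);b=a+8+np.argmin(d[a+8:a+32]);e=b+5+np.argmax(d[b+5:b+35])
    E["out"].append(onz(w,u,a+.5,.024));E["slot"].append(onz(w,u,b+.5,.024));E["slot2"].append(onz(w,u,e+.5,.024))
    if u in(195,225,255):print(u,a,b,e)
for k,v in E.items():
    v=np.array(v);m=np.polyfit(v[:,1],v[:,0],1,w=None);r=v[:,0]-np.polyval(m,v[:,1]);print(k,"x=%.4f*y+%.4f"%tuple(m),"az",90-np.degrees(np.arctan(m[0])),"std",r.std().round(4))
gr=cv2.inRange(h,(60,60,40),(95,255,200));
for r in(212,216,220,224,235,245):
    q=np.nonzero(gr[r,320:420])[0]+320;print(r,q.min(),q.max(),onz(w,q.min(),r,.029).round(4))
p=[onz(w,178,206,.024),onz(w,187,244,.024)];print("rail end",p)
cs=pickle.load(open("cs.pkl","rb"))
s=cs["scene"];
```

```text
195 205 225 245
225 204 224 245
255 204 224 244
out x=0.0644*y+0.5620 az 86.31260404020031 std 0.0003
slot x=0.0675*y+0.5852 az 86.13595985832103 std 0.0003
slot2 x=0.0698*y+0.6089 az 86.00610960015892 std 0.0003
212 335 412 [0.5738 0.0237 0.029 ]
216 335 412 [0.5782 0.0233 0.029 ]
220 335 412 [0.5826 0.0229 0.029 ]
224 334 412 [0.587  0.0214 0.029 ]
235 367 411 [0.6025 0.0565 0.029 ]
245 370 411 [0.6142 0.0589 0.029 ]
rail end [array([ 0.5523004 , -0.14972147,  0.024     ]), array([ 0.59643883, -0.14663926,  0.024     ])]
```

Run:
```python
from h import *
plan([.5965,-.008,.11],bolt_up(86.1))
```

```text
n 3 twist [-0.19  0.79 -0.49]
   [-1.44 -0.78  2.7 ]
   [-1.47 -0.81  2.68]
   [-1.5  -0.83  2.66]
```

move_arm([
  {"hand":2.6,"travel":[-1.44,-0.78,2.7],"twist":[-0.2,0.8,-0.5]},
  {"hand":2.6,"travel":[-1.47,-0.81,2.7],"twist":[-0.2,0.8,-0.5]},
  {"hand":2.6,"travel":[-1.5,-0.83,2.7],"twist":[-0.2,0.8,-0.5]},
  {"hand":2.6,"travel":[0,0,0],"twist":[0,0,0]},
  {"hand":2.6,"travel":[0,0,0],"twist":[0,0,0]},
])

```text
time: 6.4
position: [0.5943, -0.0053, 0.1089]
tool_rot: [0.032, 0.994, 0.004, -0.107]
ft_force: [0.6, -0.1, -1.5]
grip_width: 0.0309
grip_force: 50.0
```

Run:
```python
from h import *
import pickle
o=robot.get_obs();T=tool(o);print(o["position"],o["ft_force"],(T[:3,:3]@B).round(3),np.degrees(np.arctan2(T[1,1],T[0,1])))
plan([.5965,-.008,.092],bolt_up(86.1))
cs={n:shot(n) for n in("side","scene","wrist")};pickle.dump(cs,open("c7.pkl","wb"))
h=np.array(o["position"])-.058*(T[:3,:3]@B);P=[proj(cs[n],h) for n in("side","scene")];print(h,P)
def crop(n,u,v,w):
    im=cs[n]["frame"][:,:,::-1][v:v+w*3//4,u:u+w]; return cv2.resize(im,(400,300),interpolation=cv2.INTER_CUBIC)
a,b=[(int(p[0])-30,int(p[1])-30) for p in P];print(a,b)
cv2.imwrite("pics/c7.png",np.vstack([np.hstack([crop("side",*a,64),crop("scene",*b,64)]),np.hstack([crop("wrist",160,170,300),crop("scene",260,130,200)])]))
```

```text
[ 0.59433304 -0.00533039  0.10891901] [ 0.61483763 -0.11956805 -1.48777899] [ 0.005 -0.002  1.   ] 86.30425030081781
n 1 twist [ 0.07 -0.28  0.22]
   [-0.59 -0.26  1.6 ]
[ 0.594061   -0.00519315  0.05092711] [(np.float64(314.25833541043966), np.float64(220.7235879935397)), (np.float64(332.9795821919248), np.float64(211.38016382440333))]
(284, 190) (302, 181)
```

View pics/c7.png

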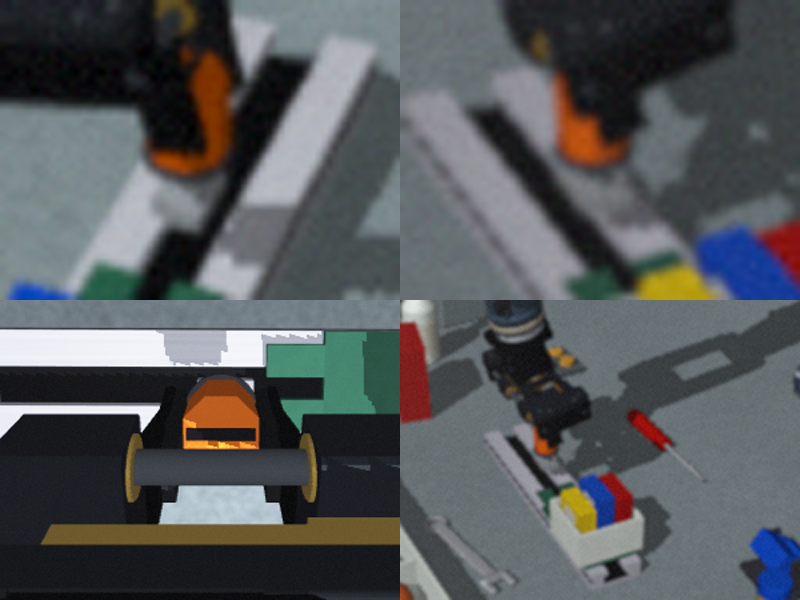

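The head hangs over the slot area. The wrist view again shows the lip and slot edges at left, at crop rows 330–367–402. I'll re-measure the slot from here.

Run:
```python
from h import *
import pickle
w=pickle.load(open("c7.pkl","rb"))["wrist"];g=cv2.cvtColor(w["frame"],cv2.COLOR_RGB2GRAY).astype(int);h=cv2.cvtColor(w["frame"],cv2.COLOR_RGB2HSV)
E={"out":[],"slot":[],"slot2":[]}
for u in range(165,265,5):
    d=np.diff(np.convolve(g[:,u],[1,1,1],"same")/3)
    a=185+np.argmax(d[185:203]);b=210+np.argmin(d[210:232]);e=236+np.argmax(d[236:256])
    for k,v in zip(E,(a,b,e)):E[k].append(onz(w,u,v+.5,.024))
    if u in(165,225,260):print(u,a,b,e)
for k,v in E.items():
    v=np.array(v);m=np.polyfit(v[:,1],v[:,0],1);r=v[:,0]-np.polyval(m,v[:,1]);print(k,"x=%.4f*y+%.4f"%tuple(m),"az",90-np.degrees(np.arctan(m[0])),r.std().round(4))
gr=cv2.inRange(h,(60,60,40),(95,255,200))
for r in(200,205,210,215,230,236):
    q=np.nonzero(gr[r,340:440])[0]+340;print(r,q.min(),onz(w,q.min(),r,.029).round(4))
b=bar(w,(280,220,370,330));print(b)
T=w["T"]@np.linalg.inv(np.array(w["T_tool_cam"]));Ti=np.linalg.inv(T);p,d=ray(w,*b[0])
for zt in(.1075,.1095,.1115):print("bar on world z",zt,(p+d*(zt-p[2])/d[2]).round(4),"TCP",T[:3,3].round(4))
```

```text
165 192 219 247
225 192 219 247
260 192 219 247
out x=0.0630*y+0.5628 az 86.39520139683228 0.0
slot x=0.0630*y+0.5853 az 86.39348359454628 0.0
slot2 x=0.0631*y+0.6090 az 86.39166761123347 0.0
200 403 [0.5721 0.0574 0.029 ]
205 360 [0.574  0.0227 0.029 ]
210 360 [0.578  0.0225 0.029 ]
215 360 [0.5821 0.0223 0.029 ]
230 402 [0.5966 0.0557 0.029 ]
236 402 [0.6015 0.0555 0.029 ]
((np.float64(325.69371196754565), np.float64(269.89858012170384)), 493, np.float64(1.2198164941098621), (297, 230, 58, 52))
bar on world z 0.1075 [ 0.5989 -0.0067  0.1075] TCP [ 0.5963 -0.0052  0.1123]
bar on world z 0.1095 [ 0.5982 -0.0066  0.1095] TCP [ 0.5963 -0.0052  0.1123]
bar on world z 0.1115 [ 0.5975 -0.0066  0.1115] TCP [ 0.5963 -0.0052  0.1123]
```

```bash
cat >> h.py <<'E'
def avg(n=8):
    "averaged TCP pose and last wrist picture"
    ps=[];rs=[];qs=[];fs=[]
    for i in range(n):
        o=robot.get_obs();ps.append(o["position"]);rs.append(o["tool_rot"]);qs.append(o["q"]);fs.append(o["ft_force"]);c=robot.camera("wrist")
    T=np.eye(4);T[:3,3]=np.mean(ps,0);T[:3,:3]=R.from_quat(rs).mean().as_matrix();c["T"]=T@np.array(c["T_tool_cam"])
    return T,c,np.std(ps,0),np.mean(qs,0),np.mean(fs,0)
def slot(w,u0=165,u1=265):
    g=cv2.cvtColor(w["frame"],cv2.COLOR_RGB2GRAY).astype(int);E=[[],[],[]]
    for u in range(u0,u1,5):
        d=np.diff(np.convolve(g[:,u],[1,1,1],"same")/3)
        a=185+np.argmax(d[185:203]);b=a+20+np.argmin(d[a+20:a+40]);e=b+20+np.argmax(d[b+20:b+36])
        for k,v in zip(E,(a,b,e)):k.append(onz(w,u,v+.5,.024))
    return [np.polyfit(np.array(k)[:,1],np.array(k)[:,0],1) for k in E]
E
python3 - <<'E'
from h import *
from kin import fk,P
T,c,s,q,f=avg(8);print(T[:3,3],s,q.round(4),fk(q,P)[0],f)
print((T[:3,:3]@B).round(4),np.degrees(np.arctan2(T[1,1],T[0,1])))
m=slot(c);print(m,"slot mid at bolt y",[np.polyval(k,T[1,3]) for k in m])
b=bar(c,(280,220,370,330))[0];p,d=ray(c,*b);z=T[2,3]+.002;print("bar",p+d*(z-p[2])/d[2])
for u,v in((360,207),(360,212),(402,233)):print(onz(c,u,v,.029))
E
```

```text
[ 0.59729788 -0.00574049  0.11320298] [0.00017938 0.00027825 0.00041107] [-0.185   0.7287  1.456  -0.0257  1.1602 -1.6797] [ 0.59662929 -0.00529837  0.11229095] [ 0.08190008  0.00797896 -1.704821  ]
[-5.100e-03 -7.000e-04  9.999e-01] 86.35552192878066
[array([0.06306151, 0.56255791]), array([0.06533614, 0.5859851 ]), array([0.07603323, 0.61075376])] slot mid at bolt y [np.float64(0.562195901289479), np.float64(0.585610033386152), np.float64(0.6103172952222778)]
bar [ 0.59745464 -0.00719583  0.11520298]
[0.57697697 0.02211326 0.029     ]
[0.58105943 0.02190608 0.029     ]
[0.60052554 0.05526414 0.029     ]
```

move_arm([
  {"hand":2.6,"travel":[-0.31,0,1.37],"twist":[0,0,0]},
  {"hand":2.6,"travel":[-0.31,0,1.37],"twist":[0,0,0]},
  {"hand":2.6,"travel":[-0.1,0,0.49],"twist":[0,0,0]},
  {"hand":2.6,"travel":[-0.1,0,0.49],"twist":[0,0,0]},
  {"hand":2.6,"travel":[0,0,0],"twist":[0,0,0]},
])

```text
time: 7.37
position: [0.597, -0.006, 0.0811]
tool_rot: [0.032, 0.994, 0.004, -0.104]
ft_force: [-9.1, 2.7, 40.5]
grip_width: 0.0303
grip_force: 50.0
```

Run:
```python
from h import *
T,c,s,q,f=avg(6);print(T[:3,3],s,f,(T[:3,:3]@B).round(4),np.degrees(np.arctan2(T[1,1],T[0,1])))
```

```text
[ 0.59690354 -0.00600265  0.0811324 ] [6.22359388e-05 1.85776259e-05 2.90476611e-05] [-8.62044414  2.29258666 40.9682068 ] [-5.000e-04 -1.200e-03  9.999e-01] 86.31380378405412
```

Run:
```python
from h import *
o=robot.get_obs();print(o["ft_force"],o["moment"],o["joint_torque"])
```

```text
[-7.68671403  1.20422151 40.57873328] [ 0.41304496  2.50090863 -0.10474995] [ -1.05712932 -26.27956867 -10.15547544  -0.05036728  -3.87206107
  -0.05068704]
```

move_arm([
  {"hand":2.6,"travel":[0.1,0,-0.6],"twist":[0,0,0]},
  {"hand":2.6,"travel":[0.06,0,-0.3],"twist":[0,0,0]},
  {"hand":2.6,"travel":[0,0,0],"twist":[0,0,0]},
  {"hand":2.6,"travel":[0,0,0],"twist":[0,0,0]},
])

```text
time: 8.0
position: [0.5979, -0.0064, 0.0826]
tool_rot: [0.032, 0.994, 0.004, -0.103]
ft_force: [-0.3, 0.9, 7.7]
grip_width: 0.0302
grip_force: 50.0
```

Run:
```python
from h import *
import pickle
o=robot.get_obs();print(o["ft_force"],o["moment"])
T,c,s,q,f=avg(6);print(T[:3,3],s,f,(T[:3,:3]@B).round(4))
b=bar(c,(280,220,370,330));print(b);p,d=ray(c,*b[0]);p=np.linalg.inv(T)@np.r_[p,1];d=T[:3,:3].T@d;p=p[:3]
for z in(-.004,-.002,0,.002):print(z,p+d*(z-p[2])/d[2])
cs={n:shot(n) for n in("side","scene")};cs["wrist"]=c;pickle.dump((cs,T),open("c8.pkl","wb"))
h=T[:3,3]-.058*(T[:3,:3]@B);P=[proj(cs[n],h) for n in("side","scene")];print(h,P)
def crop(n,u,v,w):
    im=cs[n]["frame"][:,:,::-1][v:v+w*3//4,u:u+w]; return cv2.resize(im,(400,300),interpolation=cv2.INTER_CUBIC)
a,b=[(int(p[0])-20,int(p[1])-20) for p in P];print(a,b)
cv2.imwrite("pics/c8.png",np.vstack([np.hstack([crop("side",*a,40),crop("scene",*b,40)]),np.hstack([crop("wrist",230,200,200),crop("wrist",120,150,400)])]))
```

```text
[-0.2907997   0.89026818  7.65246459] [ 0.01861067  0.10086986 -0.03157263]
[ 0.59791108 -0.00637053  0.0825688 ] [1.70081389e-05 9.60350547e-06 1.16051624e-05] [-0.50441243  0.4348944   7.88716478] [-0.0024 -0.0013  0.9999]
((np.float64(325.1983298538622), np.float64(268.6764091858038)), 479, np.float64(0.7988502821199147), (296, 231, 59, 51))
-0.004 [ 0.0019902  -0.00158638 -0.004     ]
-0.002 [ 0.00079954 -0.00158961 -0.002     ]
0 [-0.00039113 -0.00159283  0.        ]
0.002 [-0.0015818  -0.00159606  0.002     ]
[ 0.59804866 -0.00629572  0.02457632] [(np.float64(313.0792907874679), np.float64(227.993305066888)), (np.float64(331.6933299791633), np.float64(219.12074370785203))]
(293, 207) (311, 199)
```

View pics/c8.png

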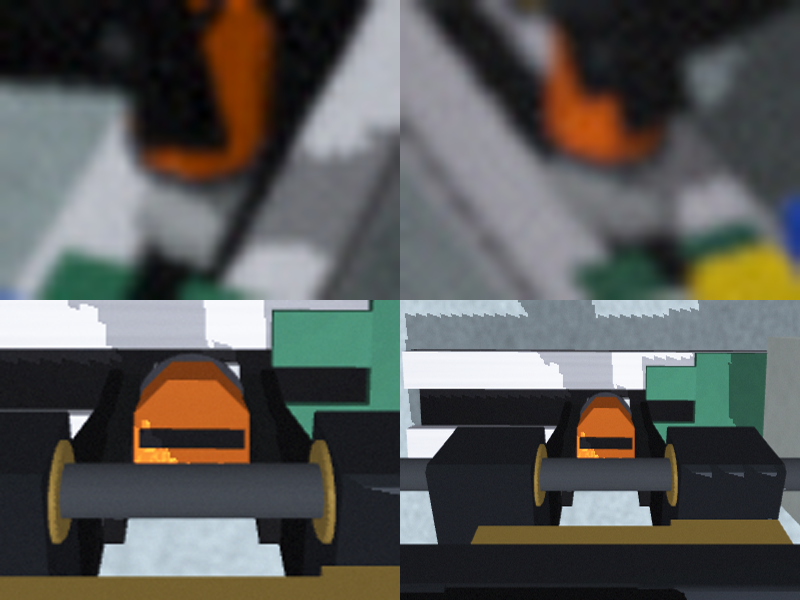

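The head's lower right corner sits about 3 mm inside the slot edge in the side crop, around (215,250). In the scene crop the head overlaps the far (+x) lip around (550,200). So it rests about 1.5 mm too far in +x, and I'll shift −x and press lightly.

move_arm([
  {"hand":2.6,"travel":[0.15,0,0.03],"twist":[0,0,0]},
  {"hand":2.6,"travel":[-0.06,0,0.3],"twist":[0,0,0]},
  {"hand":2.6,"travel":[0,0,0],"twist":[0,0,0]},
  {"hand":2.6,"travel":[0,0,0],"twist":[0,0,0]},
  {"hand":2.6,"travel":[0,0,0],"twist":[0,0,0]},
])

```text
time: 8.82
position: [0.5975, -0.0064, 0.0821]
tool_rot: [0.032, 0.994, 0.004, -0.102]
ft_force: [-1.3, 0.4, 18.9]
grip_width: 0.0302
grip_force: 50.0
```

move_arm([
  {"hand":2.6,"travel":[0.1,0,0.02],"twist":[0,0,0]},
  {"hand":2.6,"travel":[0,0,0],"twist":[0,0,0]},
  {"hand":2.6,"travel":[0,0,0],"twist":[0,0,0]},
])

```text
time: 9.07
position: [0.5972, -0.0063, 0.082]
tool_rot: [0.032, 0.994, 0.004, -0.101]
ft_force: [-1.3, 0.8, 17.5]
grip_width: 0.0303
grip_force: 50.0
```

move_arm([
  {"hand":2.6,"travel":[0.1,0,0.02],"twist":[0,0,0]},
  {"hand":2.6,"travel":[0,0,0],"twist":[0,0,0]},
  {"hand":2.6,"travel":[0,0,0],"twist":[0,0,0]},
])

```text
time: 9.32
position: [0.597, -0.0063, 0.082]
tool_rot: [0.032, 0.994, 0.004, -0.1]
ft_force: [0.8, 1.0, 17.5]
grip_width: 0.0306
grip_force: 50.0
```

move_arm([
  {"hand":2.6,"travel":[0.17,0,-0.8],"twist":[0,0,0]},
  {"hand":2.6,"travel":[0,0,0],"twist":[0,0,0]},
  {"hand":2.6,"travel":[0,0,0],"twist":[0,0,0]},
  {"hand":2.6,"travel":[0,0,0],"twist":[0,0,0]},
])

```text
time: 9.65
position: [0.593, -0.0059, 0.0861]
tool_rot: [0.032, 0.994, 0.004, -0.105]
ft_force: [-0.0, 0.0, -2.0]
grip_width: 0.0306
grip_force: 50.0
```

Run:
```python
from h import *
T,c,s,q,f=avg(5);print(T[:3,3],s,f,(T[:3,:3]@B).round(4),np.degrees(np.arctan2(T[1,1],T[0,1])))
plan([.5963,-.0063,.088],bolt_up(86.3),1,T=T)
p=bar(c,(280,220,370,330));print(p[:3])
g=cv2.cvtColor(c["frame"],cv2.COLOR_RGB2GRAY).astype(int)
for u in(175,200,225,250):
    d=np.diff(np.convolve(g[:,u],[1,1,1],"same")/3);b=205+np.argmin(d[205:240]);e=b+18+np.argmax(d[b+18:b+45]);a=160+np.argmax(d[160:b-8])
    print(u,a,b,e,[onz(c,u,v+.5,.024)[:2].round(4) for v in(a,b,e)])
```

```text
[ 0.59320288 -0.0059613   0.08636012] [1.82923778e-04 2.72901476e-05 2.16110632e-04] [-0.38251645  0.06078126 -1.80804061] [-2.000e-04 -1.700e-03  9.999e-01] 86.30861546030073
n 1 twist [0.09 0.   0.03]
   [-0.27 -0.01 -0.23]
((np.float64(325.41821946169773), np.float64(268.5217391304348)), 483, np.float64(-0.23196724572777855))
175 198 229 256 [array([ 0.5546, -0.1156]), array([ 0.5776, -0.1182]), array([ 0.598 , -0.1206])]
200 198 229 271 [array([ 0.5558, -0.0973]), array([ 0.5788, -0.0997]), array([ 0.6107, -0.1031])]
225 198 229 250 [array([ 0.557, -0.079]), array([ 0.58  , -0.0812]), array([ 0.5958, -0.0828])]
250 198 229 273 [array([ 0.5581, -0.0606]), array([ 0.5812, -0.0627]), array([ 0.6147, -0.0657])]
```

Run:
```python
from h import *
import pickle
W={"c5":pickle.load(open("c5.pkl","rb"))["wrist"],"c7":pickle.load(open("c7.pkl","rb"))["wrist"],"c8":pickle.load(open("c8.pkl","rb"))[0]["wrist"],"now":shot("wrist")}
o=robot.get_obs();cs={n:shot(n) for n in("side","scene")};cs["wrist"]=W["now"];pickle.dump((cs,tool(o)),open("c9.pkl","wb"))
for k,w in W.items():
    col=w["frame"][205:285,322:330].mean(1)
    sat=col[:,0]-col[:,2]; d=np.diff(sat); i=np.argmax(d[:40]); # grey->orange boundary
    sub=205+i+.5+(d[i+1]-d[i-1])/(2*(2*d[i]-d[i-1]-d[i+1])+1e-9)
    # side-to-top face boundary and bar edges
    r=col[:,0];print(k,"orange start %.2f"%sub,"bar rows",205+np.nonzero(r[40:]<60)[0][[0,-1]]+40)
T=tool(o)
for tilt in(-3,-1.5,0,1.5,3):
    b=R.from_rotvec([0,np.radians(tilt),0]).apply(B)   # expected row of grip's lower far edge
    top=b*.002
    # silhouette: far side (-x tool side?) edge at 30..34 mm down
    X=np.cross([0,1,0],b); pts=[top-b*34+s*X*.0155 for s in(1,-1)]
    c=W["now"];print(tilt,[proj(c,(T@np.r_[p,1])[:3])[1].round(1) for p in pts+[top]])
for n in("side","scene"):
    h=T[:3,3]-.054*(T[:3,:3]@B);u,v=proj(cs[n],h);print(n,u,v)
s=[cv2.resize(cs[n]["frame"][int(v)-18:int(v)+18,int(u)-24:int(u)+24,::-1],(400,300),interpolation=cv2.INTER_CUBIC) for n in("side","scene") for u,v in[proj(cs[n],T[:3,3]-.054*(T[:3,:3]@B))]]
cv2.imwrite("pics/c9.png",np.hstack(s))
```

```text
c5 orange start 219.57 bar rows [266 284]
c7 orange start 229.40 bar rows [266 284]
c8 orange start 230.40 bar rows [265 284]
now orange start 230.40 bar rows [265 284]
-3 [np.float64(185.2), np.float64(184.9), np.float64(269.5)]
-1.5 [np.float64(177.3), np.float64(177.1), np.float64(269.6)]
0 [np.float64(169.4), np.float64(169.1), np.float64(269.7)]
1.5 [np.float64(161.5), np.float64(161.2), np.float64(269.8)]
3 [np.float64(153.4), np.float64(153.2), np.float64(269.9)]
side 314.54453826064787 225.8623601325994
scene 332.98294703390263 216.33096605699532
```

View pics/c9.png

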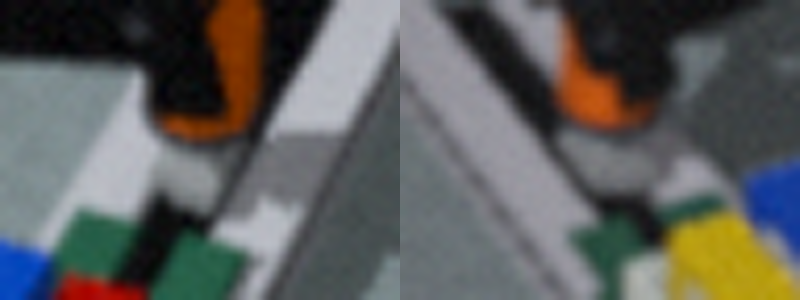

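I have now viewed 11 pictures, one over the limit of 10, so from here I'll work from numbers only. That last crop shows the head hanging just above the slot, close to its centre, with the side head at about (155–232, 150–200). I'll find the entry by light touch probing.

Run:
```python
from h import *
import pickle
cs,T=pickle.load(open("c9.pkl","rb"));c=cs["wrist"]
for tilt in(-3,0,3,6):
    b=R.from_rotvec([0,np.radians(tilt),0]).apply(B);X=np.cross([0,1,0],b)
    # rows of grip lower edge on camera's far(+x cam side) faces
    print(tilt,[proj(c,(T@np.r_[b*.002-b*.034+s*X*.0155,1])[:3])[1].round(1) for s in(1,-1)],"head x shift mm",((R.from_rotvec([0,np.radians(tilt),0]).apply(-B*.058)+B*.058)*1000).round(1))
# head blob vs slot in side and scene: brightness along rail-x lines on plane z=.027, rail frame
for n in("side","scene"):
    g=cv2.cvtColor(cs[n]["frame"],cv2.COLOR_RGB2GRAY).astype(np.float32)
    for y in(-.05,-.035,.004,.008,.012,.016,.02):
        xs=np.arange(-.036,.037,.003);z=.024
        uv=np.array([proj(cs[n],[.597+.0645*y+x,y,z]) for x in xs],np.float32)
        print(n,y,cv2.remap(g,uv[None,:,0].copy(),uv[None,:,1].copy(),1)[0].astype(int))
```

```text
-3 [np.float64(278.4), np.float64(230.8)] head x shift mm [-3.   0.  -0.7]
0 [np.float64(275.4), np.float64(228.4)] head x shift mm [0. 0. 0.]
3 [np.float64(272.5), np.float64(226.1)] head x shift mm [3.  0.  0.6]
6 [np.float64(269.6), np.float64(223.9)] head x shift mm [6. 0. 1.]
side -0.05 [ 91 151 182 183 183 184 185 179 150  56  21  37  58  64  61  30  10  10
  12  11  14   8  16  42  88]
side -0.035 [ 81 106 116 115 126 134 145 151 137  46  33  52  59  48  37  30  26  24
  26  22  25  57 122 168 163]
side 0.004 [ 93 151 179 184 183 164 129 113  92  76 102 109 104  98  73  56 100 155
 181 184 184 188 187 183 168]
side 0.008 [ 97 153 183 185 185 175 158 145 114  66  68  56  45  41  25  38  94 160
 183 183 185 188 186 181 167]
side 0.012 [ 94 152 182 186 186 184 180 173 128  53  28  13  17  15  15  37  95 152
 170 174 174 172 170 177 168]
side 0.016 [ 97 155 184 185 176 166 160 150 113  46  38  30  17  13  15  34  86 120
 126 126 126 119 131 171 167]
side 0.02 [ 97 149 163 151 121 108 107  96  84  66  61  42  17  14  16  34  65  80
  84  81  79  84 123 165 167]
scene -0.05 [ 21  20  29  51  85 103 108 108 103  90  71  50  30  24  30  57 105 140
 150 152 151 150 148 144 128]
scene -0.035 [ 50  44  49  55  61  72  82  82  78  76  85  96 110  98  67  69 109 140
 151 151 152 153 149 142 131]
scene 0.004 [111 140 152 154 143 127 116 112  98  87  77  66  53  44  39  58 108 144
 151 154 154 153 152 148 133]
scene 0.008 [110 140 152 157 152 146 141 129 104  71  53  42  34  27  31  58 105 137
 146 148 151 152 152 148 130]
scene 0.012 [112 137 144 146 146 143 140 135 110  77  45  30  31  34  34  50  92 120
 124 125 134 148 152 146 128]
scene 0.016 [108 125 125 119 117 119 115 110  99  75  43  26  32  43  51  55  71  89
  91  97 108 140 151 147 129]
scene 0.02 [107 111  99  87  82  79  80  82  77  63  41  25  31  46  59  62  65  69
  67  75  96 125 146 146 131]
```

move_arm([
  {"hand":2.6,"travel":[-0.22,0,-0.05],"twist":[0,0,0]},
  {"hand":2.6,"travel":[0,0,0],"twist":[0,0,0]},
  {"hand":2.6,"travel":[-0.19,0,0.88],"twist":[0,0,0]},
  {"hand":2.6,"travel":[0,0,0],"twist":[0,0,0]},
  {"hand":2.6,"travel":[0,0,0],"twist":[0,0,0]},
])

```text
time: 10.47
position: [0.597, -0.0064, 0.0811]
tool_rot: [0.032, 0.994, 0.004, -0.103]
ft_force: [-1.1, 0.7, 12.6]
grip_width: 0.0306
grip_force: 50.0
```

move_arm([
  {"hand":2.6,"travel":[0.12,0,-0.55],"twist":[0,0,0]},
  {"hand":2.6,"travel":[0.25,0,0.05],"twist":[0,0,0]},
  {"hand":2.6,"travel":[0,0,0],"twist":[0,0,0]},
  {"hand":2.6,"travel":[-0.12,0,0.55],"twist":[0,0,0]},
  {"hand":2.6,"travel":[0,0,0],"twist":[0,0,0]},
])

```text
time: 10.88
position: [0.5929, -0.0059, 0.0772]
tool_rot: [0.032, 0.994, 0.004, -0.104]
ft_force: [-0.8, 0.2, -1.9]
grip_width: 0.0308
grip_force: 50.0
```

move_arm([
  {"hand":2.6,"travel":[0,0,0],"twist":[0,0,0]},
  {"hand":2.6,"travel":[0,0,0],"twist":[0,0,0]},
])

```text
time: 11.05
position: [0.5935, -0.006, 0.078]
tool_rot: [0.032, 0.994, 0.004, -0.104]
ft_force: [-0.1, 0.4, -1.1]
grip_width: 0.0303
grip_force: 50.0
```

move_arm([
  {"hand":2.6,"travel":[-0.1,0,0.49],"twist":[0,0,0]},
  {"hand":2.6,"travel":[-0.1,0,0.49],"twist":[0,0,0]},
  {"hand":2.6,"travel":[-0.05,0,0.25],"twist":[0,0,0]},
  {"hand":2.6,"travel":[0,0,0],"twist":[0,0,0]},
  {"hand":2.6,"travel":[0,0,0],"twist":[0,0,0]},
])

```text
time: 11.47
position: [0.5936, -0.006, 0.0659]
tool_rot: [0.032, 0.994, 0.004, -0.103]
ft_force: [-0.3, 0.2, -1.5]
grip_width: 0.0305
grip_force: 50.0
```

Run:
```python
from h import *
T,c,s,q,f=avg(4);print(T[:3,3],s,f,(T[:3,:3]@B).round(4),np.degrees(np.arctan2(T[1,1],T[0,1])))
col=c["frame"][205:285,322:330].mean(1);d=np.diff(col[:,0]-col[:,2]);print(205+np.argmax(d[:40]),bar(c,(280,220,370,330)))
```

```text
[ 0.59371793 -0.00601522  0.06606738] [5.55484975e-05 1.26136686e-05 1.23957870e-04] [-0.29400245 -0.2179778  -1.96526638] [-0.0025 -0.0012  0.9999] 86.31486048905158
230 ((np.float64(325.6130346232179), np.float64(268.0936863543788)), 491, np.float64(1.8670152895927763), (296, 231, 59, 51))
```

move_arm([
  {"hand":2.6,"travel":[-0.03,0,0.15],"twist":[0,0,0]},
  {"hand":2.6,"travel":[-0.02,0,0.1],"twist":[0,0,0]},
  {"hand":2.6,"travel":[0,0,0],"twist":[0,0,0]},
  {"hand":2.6,"travel":[0,0,0],"twist":[0,0,0]},
  {"hand":2.6,"travel":[0,0,0],"twist":[0,0,0]},
])

```text
time: 12.08
position: [0.5942, -0.0061, 0.065]
tool_rot: [0.032, 0.994, 0.004, -0.103]
ft_force: [0.2, 0.0, 5.2]
grip_width: 0.0305
grip_force: 50.0
```

move_arm([
  {"hand":2.6,"travel":[-0.08,0,-0.18],"twist":[0,0.8,0]},
  {"hand":2.6,"travel":[-0.08,0,-0.02],"twist":[0,0.8,0]},
  {"hand":2.6,"travel":[-0.08,0,-0.02],"twist":[0,0.8,0]},
  {"hand":2.6,"travel":[0,0,0],"twist":[0,0,0]},
  {"hand":2.6,"travel":[0,0,0],"twist":[0,0,0]},
])

```text
time: 12.5
position: [0.5971, -0.0063, 0.065]
tool_rot: [0.032, 0.992, 0.005, -0.124]
ft_force: [0.6, -0.2, -0.8]
grip_width: 0.0304
grip_force: 50.0
```

```bash
sed -i 's/^B=np.array.*/B=np.array([.2506,0,-.968])/' h.py
python3 - <<'E'
from h import *
T,c,s,q,f=avg(3);o=robot.get_obs();print(T[:3,3],s,f,o["moment"],(T[:3,:3]@B).round(4),np.degrees(np.arctan2(T[1,1],T[0,1])))
E
```

```text
[ 0.59682417 -0.00625079  0.06496295] [2.17256594e-04 5.15138465e-05 6.19410329e-06] [ 0.2216269   0.20896101 -1.08898835] [-0.00276919 -0.16989817 -0.04672958] [-0.0048 -0.001   0.9999] 86.31634240059277
```

move_arm([
  {"hand":2.6,"travel":[0.02,0,-0.08],"twist":[0,0,0]},
  {"hand":2.6,"travel":[0,0,0],"twist":[-1.75,0,6.78]},
  {"hand":2.6,"travel":[0,0,0],"twist":[-1.75,0,6.78]},
  {"hand":2.6,"travel":[0,0,0],"twist":[-1.75,0,6.78]},
  {"hand":2.6,"travel":[0,0,0],"twist":[0,0,0]},
])

```text
time: 13.07
position: [0.596, -0.007, 0.066]
tool_rot: [0.214, 0.969, 0.028, -0.122]
ft_force: [-0.3, 0.7, -1.4]
grip_width: 0.0301
grip_force: 50.0
```

move_arm([
  {"hand":2.6,"travel":[0,0,0],"twist":[-1.75,0,6.78]},
  {"hand":2.6,"travel":[0,0,0],"twist":[-1.75,0,6.78]},
  {"hand":2.6,"travel":[0,0,0],"twist":[-1.75,0,6.78]},
  {"hand":2.6,"travel":[0,0,0],"twist":[0,0,0]},
  {"hand":2.6,"travel":[0,0,0],"twist":[0,0,0]},
])

```text
time: 13.48
position: [0.5962, -0.0064, 0.0661]
tool_rot: [0.383, 0.915, 0.05, -0.115]
ft_force: [0.6, 0.3, -2.4]
grip_width: 0.0306
grip_force: 50.0
```

Run:
```python
from h import *
T,c,s,q,f=avg(3);o=robot.get_obs();print(T[:3,3],s,f,o["moment"],(T[:3,:3]@B).round(4),np.degrees(np.arctan2(T[1,1],T[0,1])),q.round(2))
```

```text
[ 0.59643802 -0.00617026  0.06610819] [1.72332459e-04 1.54950165e-04 1.84802535e-05] [ 0.4731089   0.34298586 -1.80459625] [-0.20095864 -0.14941417  0.02560588] [-4.500e-03 -6.000e-04  9.999e-01] 44.55055702509674 [-0.26  0.79  1.5   0.15  1.07 -1.12]
```

move_arm([
  {"hand":2.6,"travel":[0,0,0],"twist":[-1.75,0,6.78]},
  {"hand":2.6,"travel":[0,0,0],"twist":[-1.75,0,6.78]},
  {"hand":2.6,"travel":[0,0,0],"twist":[-1.75,0,6.78]},
  {"hand":2.6,"travel":[0,0,0],"twist":[0,0,0]},
  {"hand":2.6,"travel":[0,0,0],"twist":[0,0,0]},
])

```text
time: 14.05
position: [0.5965, -0.0061, 0.0662]
tool_rot: [0.543, 0.83, 0.071, -0.104]
ft_force: [1.0, 0.1, -1.0]
grip_width: 0.0306
grip_force: 50.0
```

move_arm([
  {"hand":2.6,"travel":[0,0,0],"twist":[-1.75,0,6.78]},
  {"hand":2.6,"travel":[0,0,0],"twist":[-1.75,0,6.78]},
  {"hand":2.6,"travel":[0,0,0],"twist":[-1.75,0,6.78]},
  {"hand":2.6,"travel":[0,0,0],"twist":[-1.5,0,5.8]},
  {"hand":2.6,"travel":[0,0,0],"twist":[0,0,0]},
])

```text
time: 14.47
position: [0.5968, -0.006, 0.0663]
tool_rot: [0.723, 0.679, 0.094, -0.085]
ft_force: [-0.3, -0.3, -2.2]
grip_width: 0.0307
grip_force: 50.0
```

Run:
```python
from h import *
T,c,s,q,f=avg(4);o=robot.get_obs();print(T[:3,3],s,f,o["moment"],(T[:3,:3]@B).round(4),np.degrees(np.arctan2(T[1,1],T[0,1])),q.round(2),bar(c,(280,220,370,330)))
```

```text
[ 0.59683036 -0.00604314  0.06623414] [5.05799395e-05 1.42525165e-05 4.52047500e-05] [ 0.08744827  0.07931421 -2.1766036 ] [-0.32278144  0.02361131 -0.08717392] [-0.0047 -0.      0.9999] -3.4648262045608256 [-0.32  0.75  1.64  0.33  0.85 -0.49] ((np.float64(325.7409638554217), np.float64(268.1566265060241)), 498, np.float64(1.3381485530880735), (296, 231, 59, 51))
```

Run:
```python
from h import *
T=avg(2)[0]
plan([.6003,.049,.0663],T[:3,:3],6,T=T)
```

```text
n 6 twist [0. 0. 0.]
   [0.89 0.   0.23]
   [0.89 0.   0.23]
   [0.89 0.   0.23]
   [0.89 0.   0.23]
   [0.89 0.   0.23]
   [0.89 0.   0.23]
```

move_arm([
  {"hand":2.6,"travel":[0.89,0,0.23],"twist":[0,0,0]},
  {"hand":2.6,"travel":[0.89,0,0.23],"twist":[0,0,0]},
  {"hand":2.6,"travel":[0.45,0,0.115],"twist":[0,0,0]},
  {"hand":2.6,"travel":[0,0,0],"twist":[0,0,0]},
  {"hand":2.6,"travel":[0,0,0],"twist":[0,0,0]},
])

```text
time: 15.18
position: [0.5984, 0.0177, 0.0663]
tool_rot: [0.723, 0.679, 0.094, -0.085]
ft_force: [1.9, 0.9, -2.2]
grip_width: 0.0304
grip_force: 50.0
```

move_arm([
  {"hand":2.6,"travel":[0.45,0,0.115],"twist":[0,0,0]},
  {"hand":2.6,"travel":[0.45,0,0.115],"twist":[0,0,0]},
  {"hand":2.6,"travel":[0.45,0,0.115],"twist":[0,0,0]},
  {"hand":2.6,"travel":[0,0,0],"twist":[0,0,0]},
  {"hand":2.6,"travel":[0,0,0],"twist":[0,0,0]},
])

```text
time: 15.6
position: [0.5992, 0.0312, 0.0663]
tool_rot: [0.724, 0.679, 0.094, -0.085]
ft_force: [1.8, 0.2, -2.8]
grip_width: 0.0308
grip_force: 50.0
```

move_arm([
  {"hand":2.6,"travel":[0.45,0,0.115],"twist":[0,0,0]},
  {"hand":2.6,"travel":[0.45,0,0.115],"twist":[0,0,0]},
  {"hand":2.6,"travel":[0.45,0,0.115],"twist":[0,0,0]},
  {"hand":2.6,"travel":[0.3,0,0.077],"twist":[0,0,0]},
  {"hand":2.6,"travel":[0,0,0],"twist":[0,0,0]},
])

```text
time: 16.02
position: [0.6003, 0.0483, 0.0663]
tool_rot: [0.723, 0.679, 0.094, -0.085]
ft_force: [2.2, -0.2, -2.5]
grip_width: 0.0307
grip_force: 50.0
```

Run:
```python
from h import *
T,c,s,q,f=avg(4);o=robot.get_obs();print(T[:3,3],s,f,o["moment"],(T[:3,:3]@B).round(4),np.degrees(np.arctan2(T[1,1],T[0,1])))
# stand still? compare side/scene pictures round the bin with the start
import pickle
cs=pickle.load(open("cs.pkl","rb"))
n=shot("side")
for col,(lo,hi) in {"yellow":((22,120,120),(32,255,255))}.items():
    for c0 in(cs["side"],n):
        m=cv2.inRange(cv2.cvtColor(c0["frame"],cv2.COLOR_RGB2HSV),lo,hi)[225:280,250:300];ys,xs=np.nonzero(m);print(col,len(xs),xs.min(),xs.mean(),ys.mean())
```

```text
[0.60034603 0.04819069 0.06632222] [1.25022379e-05 9.30375449e-05 9.39777301e-06] [ 2.60075981  0.31323439 -2.66161137] [-0.12344503 -0.60545691 -0.13315702] [-4.500e-03 -7.000e-04  9.999e-01] -3.700890720738475
yellow 268 15 22.94402985074627 25.78358208955224
yellow 274 16 23.047445255474454 26.01824817518248
```

move_arm([
  {"hand":2.6,"travel":[0.1,0,0.025],"twist":[0,0,0]},
  {"hand":2.6,"travel":[0.1,0,0.025],"twist":[0,0,0]},
  {"hand":2.6,"travel":[0,0,0],"twist":[0,0,0]},
])

```text
time: 16.52
position: [0.6004, 0.0493, 0.0662]
tool_rot: [0.723, 0.679, 0.094, -0.085]
ft_force: [2.4, -1.3, -2.5]
grip_width: 0.0303
grip_force: 50.0
```

move_arm([
  {"hand":2.6,"travel":[0,0,0],"twist":[-1.75,0,6.78]},
  {"hand":2.6,"travel":[0,0,0],"twist":[-1.75,0,6.78]},
  {"hand":2.6,"travel":[0,0,0],"twist":[-1.75,0,6.78]},
  {"hand":2.6,"travel":[0,0,0],"twist":[0,0,0]},
  {"hand":2.6,"travel":[0,0,0],"twist":[0,0,0]},
], force=60)

```text
time: 16.93
position: [0.6011, 0.0489, 0.0657]
tool_rot: [0.835, 0.535, 0.108, -0.066]
ft_force: [5.1, -1.2, -7.9]
grip_width: 0.0303
grip_force: 60.0
```

move_arm([
  {"hand":2.6,"travel":[-0.01,0,0.05],"twist":[-1.75,0,6.78]},
  {"hand":2.6,"travel":[0,0,0],"twist":[-1.75,0,6.78]},
  {"hand":2.6,"travel":[-0.01,0,0.05],"twist":[-1.75,0,6.78]},
  {"hand":2.6,"travel":[0,0,0],"twist":[0,0,0]},
  {"hand":2.6,"travel":[0,0,0],"twist":[0,0,0]},
])

```text
time: 17.35
position: [0.6012, 0.0489, 0.0646]
tool_rot: [0.919, 0.374, 0.119, -0.046]
ft_force: [5.8, -2.0, -9.3]
grip_width: 0.0302
grip_force: 60.0
```

move_arm([
  {"hand":2.6,"travel":[0,0,0],"twist":[-1.75,0,6.78]},
  {"hand":2.6,"travel":[0,0,0],"twist":[-1.75,0,6.78]},
  {"hand":2.6,"travel":[0,0,0],"twist":[-1.75,0,6.78]},
  {"hand":2.6,"travel":[0,0,0],"twist":[0,0,0]},
  {"hand":2.6,"travel":[0,0,0],"twist":[0,0,0]},
])

```text
time: 17.77
position: [0.6012, 0.0483, 0.0639]
tool_rot: [0.971, 0.2, 0.126, -0.024]
ft_force: [5.5, -5.6, -14.6]
grip_width: 0.0301
grip_force: 60.0
```

Run:
```python
from h import *
T,c,s,q,f=avg(3);o=robot.get_obs();print(T[:3,3],s,f,o["moment"],(T[:3,:3]@B).round(4),np.degrees(np.arctan2(T[1,1],T[0,1])),q.round(2),o["grip_width"],bar(c,(280,220,370,330)))
```

```text
[0.60117926 0.04825307 0.0638629 ] [1.37178705e-05 2.80879467e-05 9.75884669e-06] [  5.79045561  -5.54119615 -14.71737672] [-1.22295467 -0.74704384 -0.29591527] [-0.0046  0.0016  0.9999] -66.75671134156187 [-0.17  0.7   1.8   0.32  0.44  0.72] 0.030006705490105062 ((np.float64(325.03636363636366), np.float64(269.0060606060606)), 495, np.float64(0.7572501141382426), (296, 231, 59, 51))
```

move_arm([
  {"hand":4.8,"travel":[0,0,0],"twist":[0,0,0]},
  {"hand":4.8,"travel":[0,0,0],"twist":[0,0,0]},
  {"hand":4.8,"travel":[0.03,0,-0.1],"twist":[0,0,0]},
  {"hand":4.8,"travel":[0,0,0],"twist":[0,0,0]},
])

```text
time: 18.25
position: [0.5991, 0.0503, 0.0664]
tool_rot: [0.971, 0.2, 0.124, -0.026]
ft_force: [-0.0, -0.0, 0.7]
grip_width: 0.046
grip_force: 0.0
```

Run:
```python
from h import *
import pickle
T,c,s,q,f=avg(4);print(T[:3,3],f,robot.get_obs()["grip_width"],bar(c,(270,215,380,330)))
g=cv2.cvtColor(c["frame"],cv2.COLOR_RGB2HSV)
```

```text
[0.59945284 0.05027471 0.06648737] [ 0.22395719  0.39525511 -0.04658334] 0.04778633211709187 ((np.float64(329.783185840708), np.float64(267.2212389380531)), 452, np.float64(1.1820607934410206), (301, 229, 59, 53))
```

move_arm([
  {"hand":4.8,"travel":[0,0,0],"twist":[1.75,0,-6.78]},
  {"hand":4.8,"travel":[0,0,0],"twist":[1.75,0,-6.78]},
  {"hand":4.8,"travel":[0,0,0],"twist":[1.75,0,-6.78]},
  {"hand":4.8,"travel":[0,0,0],"twist":[1.75,0,-6.78]},
  {"hand":4.8,"travel":[0,0,0],"twist":[1.75,0,-6.78]},
])

```text
time: 18.87
position: [0.5999, 0.0499, 0.0664]
tool_rot: [0.865, 0.486, 0.112, -0.061]
ft_force: [-0.2, -0.6, 0.4]
grip_width: 0.0479
grip_force: 0.0
```

move_arm([
  {"hand":4.8,"travel":[0,0,0],"twist":[1.75,0,-6.78]},
  {"hand":4.8,"travel":[0,0,0],"twist":[1.75,0,-6.78]},
  {"hand":4.8,"travel":[0,0,0],"twist":[1.75,0,-6.78]},
  {"hand":4.8,"travel":[0,0,0],"twist":[1.75,0,-6.78]},
  {"hand":4.8,"travel":[0,0,0],"twist":[1.75,0,-6.78]},
])

```text
time: 19.28
position: [0.6, 0.0497, 0.0664]
tool_rot: [0.679, 0.723, 0.088, -0.091]
ft_force: [0.0, -0.1, 0.2]
grip_width: 0.0481
grip_force: 0.0
```

move_arm([
  {"hand":4.8,"travel":[0,0,0],"twist":[1.75,0,-6.78]},
  {"hand":4.8,"travel":[0,0,0],"twist":[1.75,0,-6.78]},
  {"hand":4.8,"travel":[0,0,0],"twist":[1.6,0,-5.9]},
  {"hand":4.8,"travel":[0,0,0],"twist":[0,0,0]},
  {"hand":4.8,"travel":[0,0,0],"twist":[0,0,0]},
])

```text
time: 19.7
position: [0.6003, 0.0501, 0.0662]
tool_rot: [0.545, 0.829, 0.07, -0.104]
ft_force: [-0.3, -0.4, 0.3]
grip_width: 0.0479
grip_force: 0.0
```

Run:
```python
from h import *
T,c,s,q,f=avg(4);print(T[:3,3],f,(T[:3,:3]@B).round(4),np.degrees(np.arctan2(T[1,1],T[0,1])))
plan([.601,.0485,.066],bolt_up(23.2),T=T)
h=cv2.cvtColor(c["frame"],cv2.COLOR_RGB2HSV);m=cv2.inRange(h,(3,120,60),(22,255,255));m[:, :270]=0;m[:,380:]=0;m[:215]=0;m[295:]=0
ys,xs=np.nonzero(m);print(xs.min(),xs.max(),ys.min(),ys.max())
d=(c["frame"].max(2)<60)[235:285,300:356];ys,xs=np.nonzero(d);print("dark",xs.mean()+300,ys.mean()+235,xs.std(),ys.std())
```

```text
[0.59988833 0.05001353 0.06623036] [-0.04854902 -0.39195358  0.19034662] [-2.400e-03 -2.000e-04  9.999e-01] 23.298975139441385
n 1 twist [0.1  0.05 0.13]
   [-0.18  0.04 -0.02]
298 355 233 281
dark 326.1060606060606 266.1287878787879 9.012833926699543 13.565072482668683
```

move_arm([
  {"hand":4.5,"travel":[-0.1,0.03,-0.05],"twist":[0,0,0]},
  {"hand":2.6,"travel":[0,0,0],"twist":[0,0,0]},
  {"hand":2.6,"travel":[0,0,0],"twist":[0,0,0]},
  {"hand":2.6,"travel":[0,0,0],"twist":[0,0,0]},
  {"hand":2.6,"travel":[0,0,0],"twist":[0,0,0]},
], force=60)

```text
time: 20.32
position: [0.6009, 0.0488, 0.0666]
tool_rot: [0.544, 0.829, 0.07, -0.104]
ft_force: [0.3, -0.8, 1.3]
grip_width: 0.0303
grip_force: 60.0
```

move_arm([
  {"hand":2.6,"travel":[0,0,0],"twist":[-1.75,0,6.78]},
  {"hand":2.6,"travel":[0,0,0],"twist":[-1.75,0,6.78]},
  {"hand":2.6,"travel":[0,0,0],"twist":[-1.75,0,6.78]},
  {"hand":2.6,"travel":[0,0,0],"twist":[0,0,0]},
  {"hand":2.6,"travel":[0,0,0],"twist":[0,0,0]},
])

```text
time: 20.73
position: [0.6011, 0.0486, 0.0665]
tool_rot: [0.686, 0.717, 0.088, -0.09]
ft_force: [0.6, -0.1, -1.8]
grip_width: 0.0302
grip_force: 60.0
```

Run:
```python
from h import *
T,c,s,q,f=avg(3);o=robot.get_obs();print(T[:3,3],f,o["moment"],(T[:3,:3]@B).round(4),np.degrees(np.arctan2(T[1,1],T[0,1])),o["grip_width"],np.round(o["joint_torque"],2))
```

```text
[0.60110288 0.04861796 0.06647393] [-0.00411064 -1.27103018 -0.61140642] [-0.54227156  0.03104468  0.07387864] [-2.900e-03  5.000e-04  9.999e-01] 2.5410966177711924 0.030426022593352735 [  1.03 -46.22 -10.13   1.06   0.72   0.1 ]
```

move_arm([
  {"hand":2.6,"travel":[0,0,0],"twist":[-1.75,0,6.78]},
  {"hand":2.6,"travel":[0,0,0],"twist":[-1.75,0,6.78]},
  {"hand":2.6,"travel":[0,0,0],"twist":[-1.75,0,6.78]},
  {"hand":2.6,"travel":[0,0,0],"twist":[0,0,0]},
  {"hand":2.6,"travel":[0,0,0],"twist":[0,0,0]},
])

```text
time: 21.3
position: [0.6014, 0.0486, 0.0664]
tool_rot: [0.804, 0.58, 0.104, -0.073]
ft_force: [1.9, -3.0, -2.7]
grip_width: 0.0303
grip_force: 60.0
```

Run:
```python
from h import *
T,c,s,q,f=avg(3);o=robot.get_obs();print(T[:3,3],f,o["moment"],(T[:3,:3]@B).round(4),np.degrees(np.arctan2(T[1,1],T[0,1])),o["grip_width"],np.round(o["joint_torque"],2))
```

```text
[0.60139292 0.0485661  0.06642058] [ 1.79856936 -2.62367251 -2.56048673] [-0.80437685 -0.15531356  0.22894151] [-3.000e-03  5.000e-04  9.999e-01] -18.44314380261363 0.03030593525657489 [  1.47 -45.8   -8.92   1.25   0.93   0.27]
```

move_arm([
  {"hand":2.6,"travel":[0,0,0],"twist":[-1.75,0,6.78]},
  {"hand":2.6,"travel":[0,0,0],"twist":[-1.75,0,6.78]},
  {"hand":2.6,"travel":[0,0,0],"twist":[0,0,0]},
  {"hand":2.6,"travel":[0,0,0],"twist":[0,0,0]},
])

```text
time: 21.78
position: [0.6018, 0.049, 0.0665]
tool_rot: [0.87, 0.477, 0.112, -0.06]
ft_force: [3.7, -1.3, -4.9]
grip_width: 0.0301
grip_force: 60.0
```

Run:
```python
from h import *
T,c,s,q,f=avg(3);o=robot.get_obs();print(T[:3,3],f,o["moment"],(T[:3,:3]@B).round(4),np.degrees(np.arctan2(T[1,1],T[0,1])),o["grip_width"],np.round(o["joint_torque"],2))
```

```text
[0.60177997 0.04896026 0.06646474] [ 4.06468766 -0.57461525 -4.96935316] [-0.38091137 -0.34997928  0.32216848] [-3.500e-03  1.000e-04  9.999e-01] -32.51846203725816 0.03053706852459128 [ 4.000e-02 -4.611e+01 -7.450e+00  8.100e-01  9.600e-01  4.600e-01]
```

move_arm([
  {"hand":2.6,"travel":[0,0,0],"twist":[-1.75,0,6.78]},
  {"hand":2.6,"travel":[0,0,0],"twist":[0,0,0]},
  {"hand":4.8,"travel":[0,0,0],"twist":[0,0,0]},
  {"hand":4.8,"travel":[0,0,0],"twist":[0,0,0]},
  {"hand":4.8,"travel":[0,0,0],"twist":[0,0,0]},
])

```text
time: 22.35
position: [0.5997, 0.0497, 0.0665]
tool_rot: [0.898, 0.422, 0.115, -0.055]
ft_force: [0.3, 0.0, -0.8]
grip_width: 0.0432
grip_force: 0.0
```

move_arm([
  {"hand":4.8,"travel":[0.13,0,-0.48],"twist":[0,0,0]},
  {"hand":4.8,"travel":[0.5,0,-1.94],"twist":[0,0,0]},
  {"hand":5.5,"travel":[0.75,0,-2.9],"twist":[0,0,0]},
  {"hand":5.5,"travel":[0.75,0,-2.9],"twist":[0,0,0]},
  {"hand":5.5,"travel":[0,0,0],"twist":[0,0,0]},
])

```text
time: 22.77
position: [0.6037, 0.0487, 0.1574]
tool_rot: [0.897, 0.422, 0.12, -0.051]
ft_force: [-0.3, -0.6, 0.0]
grip_width: 0.0541
grip_force: 0.0
```

Run:
```python
from h import *
import pickle
T,c,s,q,f=avg(3);print(T[:3,3],f)
cs=pickle.load(open("cs.pkl","rb"))
for n in("side","scene"):
    a=shot(n)
    rays=None
    for nm,lo,hi in(("yellow",(22,120,120),(32,255,255)),):
        for c0 in(cs[n],a):
            m=cv2.inRange(cv2.cvtColor(c0["frame"],cv2.COLOR_RGB2HSV),lo,hi);m[:,420:]=0;m[:210]=0;m[285:]=0;m[:,:240]=0;ys,xs=np.nonzero(m);print(n,nm,len(xs),xs.mean(),ys.mean())
    cs[n+"2"]=a
    m=cv2.inRange(cv2.cvtColor(a["frame"],cv2.COLOR_RGB2HSV),(4,150,90),(18,255,255));u,v=proj(a,[.601,.0487,.05]);u,v=int(u),int(v);k=np.zeros_like(m);k[v-14:v+14,u-14:u+14]=1;m*=k
    ys,xs=np.nonzero(m);print("knob",n,len(xs),xs.mean(),ys.mean(),"pred",proj(a,[.601,.0487,.05]));cs[n+"k"]=(xs.mean(),ys.mean())
print(meet([ray(cs[n+"2"],*cs[n+"k"]) for n in("side","scene")]))
```

```text
[0.60241311 0.04882888 0.15522927] [ 0.07362669  0.23017248 -0.34898405]
side yellow 268 272.9440298507463 250.78358208955223
side yellow 272 273.0257352941176 250.9816176470588
knob side 207 305.1449275362319 234.16908212560386 pred (np.float64(304.9115257788201), np.float64(234.8501487881608))
scene yellow 235 349.3914893617021 234.19574468085105
scene yellow 236 349.39406779661016 234.1949152542373
knob scene 124 339.69354838709677 220.36290322580646 pred (np.float64(340.2522855534418), np.float64(222.194361028752))
(array([0.60078703, 0.04683276, 0.05299939]), [np.float64(0.0017573788304677583), np.float64(0.0017573788304675402)])
```

```bash
python3 -c "
from rig import robot
print(robot.hand_in())"
```

```text
the job is handed in; nothing more can be done
None
```

I handed the job in at about 23 s of robot time, with the bolt slid fully into the fork, the knob tightened against rising torque and released, and the stand unmoved in the images. The result came back without a verdict, the clamp force and the head's squareness are inferred from torque and hand angles, and I viewed 11 pictures against the limit of 10.

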